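# Square up the leaning circuit boards with the end plate

## Task

Lift the yellow end plate out of its moulded nest and lean it on the sloped rest, letting go to change your grip; then stand it on end in the rack behind the leaning circuit boards. The row must finish standing on the rack floor flat against the backstop, board against board, with the boards' ends flush with the side fence and the end plate flat against the last board between the prongs. Let go of everything and leave the red jumper block, battery holder and clamp where they are.

Things in the scene. Friction and masses are not known exactly. Their poses are not given: they have to be found in the camera images.
- rack_bed: Fixed bed of the board rack, tilted 6 degrees so that its backstop leans away from the boards and what stands flat against it stays. Origin: corner where floor, backstop face and fence face meet, 20 mm above the table. x runs along the backstop away from the fence; y points into the backstop (boards on the -y side); z up the backstop. Aluminium floor: x -6 to 130, y -130 to 6 mm, at z = 0.
- backstop (a point): Blue backstop of the rack bed, 6 mm thick, face at bed y = 0, bed x from -2 to 102 mm, 60 mm high (lower and shorter than the boards). This point: middle of its foot, bed (50, 0, 0) mm; axes as the bed's.
- fence (a point): Blue side fence of the rack bed: face at bed x = 0, 40 mm high, bed y from -50 to 0 mm. This point: middle of the foot of its face, bed (0, -25, 0) mm; axes as the bed's. Boards finish with their ends against it.
- prong_gap (a point): Midway between two dark steel prongs at bed x = 18 and 106 mm, each 8 mm wide. They rise from the bed floor at y = -54 mm, sloping 26 degrees away from the backstop, to 45 mm high (tips at y about -82 mm). Boards lean on them at the start. The clear gap, bed x 22 to 102 mm, lets the end plate through. This point: bed (62, -54, 0) mm; axes as the bed's.
- board_1: Green circuit board in a black edge frame, 120 wide (x) x 8 thick (y) x 75 mm tall (z), 90 g. Origin: middle of its lower edge. Stands on its long edge in the rack, top leaning 26 degrees (in the bed) away from the backstop, its end 7 to 14 mm off the fence. Nearest the backstop, foot about 29 mm short of it.
- board_2: Green circuit board in a black edge frame, 120 wide (x) x 8 thick (y) x 75 mm tall (z), 90 g. Origin: middle of its lower edge. Stands on its long edge in the rack, top leaning 26 degrees (in the bed) away from the backstop, its end 7 to 14 mm off the fence. The middle one.
- board_3: Green circuit board in a black edge frame, 120 wide (x) x 8 thick (y) x 75 mm tall (z), 90 g. Origin: middle of its lower edge. Stands on its long edge in the rack, top leaning 26 degrees (in the bed) away from the backstop, its end 7 to 14 mm off the fence. The outermost, on the prongs; its top starts about 87 mm from the backstop.
- plate_center (a point): Centre of the loose end plate: yellow painted aluminium, 62 (its x) x 130 (its y) x 8 mm thick (its z), about 0.18 kg, two dark dots, alike both ways round. It starts lying flat in the nest, centre 28 mm above the table.
- end_plate: The same end plate; origin at the centre of the face it lies on in the nest, 4 mm from the plate's centre.
- nest: Grey moulded nest, fixed, 100 (x) x 164 mm (y), origin at the centre of its underside. The plate lies in its open cavity: floor 24 mm above the table, rim 30 mm, plate top 32 mm, 2 mm clearance. Midway along each long side of the plate a finger notch 70 mm wide (y), open outwards and down to the table, leaves the plate's edge free; under the plate there only a 44 mm wide web.
- rest_bed: Sloped rest, fixed: aluminium slide at 45 degrees, 36 mm wide (x), 75 mm long, with a lip 16 mm out at its foot. Origin: middle of the corner of slope and lip, 35 mm above the table. z up the slope, y its outward normal (plate lies on +y), x across. Fingers on the plate's long edges pass beside it; the plate's upper 55 mm stand free. Its foot is 90 x 100 mm, 8 mm thick.
- jumper_block: Bystander: red plastic jumper block 30 x 70 x 22 mm, loose; origin centre of underside.
- battery_holder: Bystander: black plastic battery holder 75 x 58 x 18 mm, loose; origin centre of underside.
- bracket_clamp: Bystander: steel bracket clamp 50 x 70 x 51 mm, loose; origin centre of underside.
There are look-alikes about, which are no part of the job. Of the things that look like the part that bears rest_bed, take the one that is nearest to the robot's base at the start.

How it is judged:
By the outcome, as a careful person would: the job done as asked, in the order asked, and still so for the second after the job is handed in, with the robot touching nothing.
It also fails if it takes over 58 s, if anything falls off the work surface, if the arm or the gripper's body presses on something with over 40 N, if the wrist force passes 120 N, or if a joint passes its speed limit or range.

## Robot

A 6-joint arm with a two-finger parallel gripper is mounted at the origin on the work surface. World frame = base frame: x ahead of the robot, y to its left, z up, the work surface at z = 0. Lengths are in mm, angles in degrees, forces in N, time in s.
With the tool pointing down it reaches from about 350 to 850 mm from the base axis. Payload 8.1 kg.
Tool frame: the origin (TCP) lies at the very end of the fingers, on their centre line; the grasp point (between the pads) lies 19 mm behind it; z points along the fingers, y is the direction in which the jaws open and shut (so a half turn about z gives the same grasp; the last joint's range is limited). The gripper opens to 85 mm and grips with 20 to 120 N. Pads are 22 mm wide; open, the fingers measure 114 mm over their backs; the gripper's body (76 mm by 85 mm) begins 54 mm behind the grasp point. The pads swing forward as they close: fully open they stand 13 mm farther back than shut.
Start: joints at [-79.32, 7.471, 85.268, -0, 87.261, -4.893], TCP at [161.1, -577.972, 231.292] pointing down, gripper open.
Joint ranges: [-169.43, 169.43], [-51.17, 129.36], [1.28, 143.12], [-76.62, 256.62], [0, 156.53], [-152.29, 152.29]. Speed limits (degrees/s): [136.94, 136.94, 159.86, 180, 180, 180].

## Interface

Orientations are given as [roll, pitch, yaw] about the fixed x, y, z axes, in that order (R = Rz(yaw) Ry(pitch) Rx(roll)).
In Python, from bench import r gives the robot as it stands.
- The arm moves only by the shell command python3 -m crank 'ROWS' [OPENING] [FORCE]. ROWS is JSON, a list that holds one entry, the list of rows, each a list of 6 numbers: the shift along the tool's x, y, z in m, then the turn, a rotation vector about the tool's x, y, z in rad. A call has 1 to 10 rows; each row is the pose to reach, as a shift and turn from the pose measured when the call began, along the tool's axes at that moment; what a row does not reach only later rows make up. A row lasts 1/8 s, in which the tool goes at most 62.5 mm and 10.7 degrees, less where a joint would pass 70% of its speed; a pose out of reach is approached as far as the arm can. A call with a gripper value outside its range is refused whole. OPENING is the closure, from 0 (fully open) to 1 (shut), set as the call begins (- or left out, the last holds). The fingers move at their own pace and stop on an object; FORCE is the grip in N (left out, the last holds). Time passes only in rows, so rows that repeat a pose let the fingers close. It gives the time, the measured TCP pose, the force and the opening at its end, in the units of the state.
- r.sense(): the state, without advancing time (a new reading comes with each control period).
- r.snapshot(name): name is "side" or "top"; returns (picture, depth): 420x560x3 uint8, blue, green, red; 420x560 float32, mm along the optical axis (not along the pixel's ray), 0 where there is no reading.
- r.get_calibration(name): a dict with "mtx" (3x3 intrinsics, pixels), "cam_to_world" (4x4, takes a point from camera to world coordinates). Camera axes: x right, y down, z forward; pixel columns grow to the right and rows downward; lengths in mm; the calibration is good to about 2 mm. A picture is of the moment at which its call begins. get_calibration takes no time and is no camera call.
- r.hand_in(): hands the job in, once; it reports no verdict.
Trained networks look in the newest picture that a camera, given by its name, has taken for a name from the list of things; names that differ only in an ending like _2 or _b are one class to them, and where a whole thing is asked for, a point or a joint stands for the part that bears it (a point fixed in the world has none). Each returns a list of dicts, best first, with "conf" (0 to 1); they miss things now and then, are a little off and sometimes report something else, mostly with a low value. They report only what shows in the picture. A call takes as long as a camera call. They do not tell look-alikes from the thing itself.
- r.look_for(thing, camera): "extent" ([left, top, right, bottom] in pixels, round what is visible of it).
- r.landmark_of(thing, camera): "pixel" ([column, row] in pixels: a listed point, or the origin of a listed thing).
The state is a dict: "time": time; "joint_pos": joint angles; "qd": joint speeds; "joint_efforts": joint torques, N m; "tool_pos": TCP position; "tcp_rot": TCP orientation; "ft_force": force on the tool from outside, world axes, zero at the start; "wrist_torque": the same for the moment, N m; "finger_gap": finger opening in mm.
Only numpy, scipy, OpenCV 4.12 (cv2) and the standard library are available. Lean on these libraries where they do the work, as an engineer would, in place of code of your own. Each camera call takes 0.05 s, during which the arm holds its last target.

## Working session

There is one attempt and no reset: what is moved stays moved. The work goes in short steps, Python scripts to look and compute and a shell command to move; the robot and the scene stay as the last step left them, time stands still between calls to the robot, and variables do not carry over. Pictures are saved under pics/ and viewed, and the job is handed in when it is done.

```bash
ls; mkdir -p pics
cat > h.py <<'E'
import numpy as np, cv2
from bench import r
from scipy.spatial.transform import Rotation as R
def cal(n):
    c=r.get_calibration(n); return np.array(c["mtx"]),np.array(c["cam_to_world"])
def pt(n,u,v,d):
    K,T=cal(n); p=np.linalg.inv(K)@np.array([u,v,1.])*d
    return T[:3,:3]@p+T[:3,3]
def proj(n,P):
    K,T=cal(n); p=np.linalg.inv(T)@np.append(P,1); q=K@p[:3]; return q[:2]/q[2]
def cloud(n,dep):
    K,T=cal(n); h,w=dep.shape; u,v=np.meshgrid(np.arange(w),np.arange(h))
    p=np.stack([(u-K[0,2])/K[0,0]*dep,(v-K[1,2])/K[1,1]*dep,dep],-1)
    return p@T[:3,:3].T+T[:3,3]
E
python3 - <<'E'
from h import *
for n in("top","side"):
    im,d=r.snapshot(n); cv2.imwrite(f"pics/{n}0.png",im); np.save(f"{n}0.npy",d)
    K,T=cal(n); print(n,K.tolist(),T.round(3).tolist())
    for t in("rack_bed","nest","rest_bed","end_plate","board_1"):
        print(t,[(round(x["conf"],2),np.round(x["extent"]).tolist()) for x in r.look_for(t,n)], [(round(x["conf"],2),np.round(x["pixel"],1).tolist()) for x in r.landmark_of(t,n)])
print(r.sense())
E
```

```text
pics
top [[492.0663071584861, 0.0, 283.0112247407724], [0.0, 492.0663071584861, 200.89441414864564], [0.0, 0.0, 1.0]] [[0.019, -0.994, 0.103, 482.502], [-1.0, -0.019, 0.002, 63.484], [-0.0, -0.103, -0.995, 1283.794], [0.0, 0.0, 0.0, 1.0]]
rack_bed [(0.84, [213.0, 192.0, 271.0, 247.0])] [(0.87, [218.2, 242.5]), (0.32, [237.6, 212.5])]
nest [(0.78, [392.0, 242.0, 465.0, 289.0])] [(0.65, [219.8, 242.4])]
rest_bed [(0.81, [216.0, 122.0, 242.0, 144.0]), (0.67, [419.0, 171.0, 454.0, 186.0]), (0.57, [295.0, 206.0, 328.0, 224.0]), (0.53, [104.0, 160.0, 126.0, 183.0])] [(0.77, [219.3, 136.1]), (0.74, [298.2, 218.1]), (0.68, [423.4, 180.6]), (0.55, [108.2, 173.2])]
end_plate [(0.55, [406.0, 248.0, 457.0, 280.0]), (0.44, [211.0, 191.0, 273.0, 248.0]), (0.18, [362.0, 152.0, 393.0, 186.0])] [(0.94, [428.4, 261.6])]
board_1 [(0.94, [229.0, 191.0, 248.0, 240.0]), (0.74, [296.0, 206.0, 327.0, 222.0]), (0.55, [242.0, 184.0, 248.0, 236.0]), (0.48, [245.0, 188.0, 252.0, 237.0])] [(0.8, [232.4, 215.4]), (0.66, [239.1, 213.2]), (0.51, [232.4, 213.9])]
side [[511.2211595066712, 0.0, 280.8214082547925], [0
[... 817 characters left out ...]
71.0])] [(0.74, [280.2, 266.5])]
{'time': 1.1, 'joint_pos': array([-7.93195817e+01,  7.47216285e+00,  8.52658793e+01, -1.29857719e-03,
        8.72618290e+01, -4.89273731e+00]), 'qd': array([ 0.00222528, -0.10963987,  0.03381008, -0.01733813,  0.18192683,
       -0.06133354]), 'joint_efforts': array([ 1.10157907e-04, -5.69330871e+01, -5.00870347e+01, -3.25663677e-04,
        1.38706026e-03,  4.90495358e-05]), 'tool_pos': array([ 161.10043862, -577.98182964,  231.30025393]), 'tcp_rot': array([1.79999982e+02, 1.30336110e-03, 1.55732176e+01]), 'ft_force': array([-0.15568667,  0.2047633 , -0.00279757]), 'wrist_torque': array([0.0044248 , 0.03013991, 0.03629002]), 'finger_gap': 85.06538730475643}
```

View pics/top0.png

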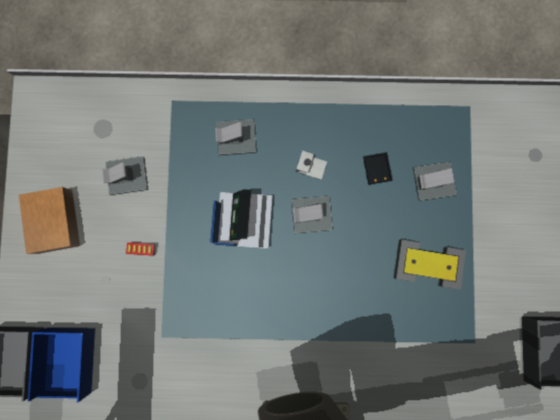

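View pics/side0.png

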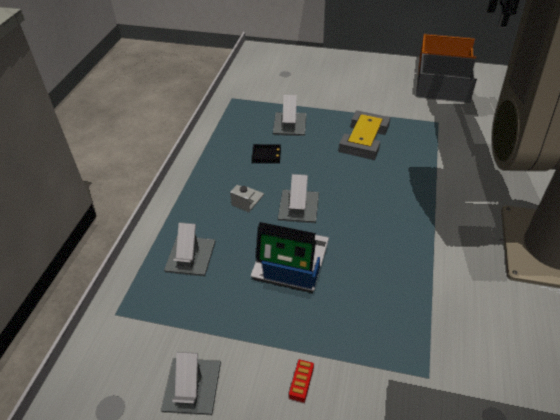

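Run:
```python
from h import *
im=cv2.imread("pics/top0.png"); 
c=im[110:260,90:340]; a=cv2.resize(c,None,fx=3.2,fy=3.2,interpolation=cv2.INTER_CUBIC); cv2.imwrite("pics/c1.png",a)
im=cv2.imread("pics/side0.png"); 
c=im[80:280,160:420]; a=cv2.resize(c,None,fx=3,fy=3,interpolation=cv2.INTER_CUBIC); cv2.imwrite("pics/c2.png",a)
d=np.load("top0.npy"); P=cloud("top",d)
for u,v in [(219,136),(298,218),(423,181),(108,173),(428,262),(218,242)]:
    p=P[v,u]; print(u,v,p.round(),np.hypot(p[0],p[1]).round())
```

```text
219 136 [777. 234.  40.] 811.0
298 218 [569.  28.  43.] 569.0
423 181 [ 669. -288.   46.] 728.0
108 173 [676. 517.  35.] 851.0
428 262 [ 465. -302.   32.] 554.0
218 242 [504. 225.  61.] 552.0
```

View crops.

Four rests show in the top view: (236,137) at 811 mm, (312,213) at 569 mm, (435,181) at 728 mm and (125,176) at 851 mm from the base. The one at (312,213) is nearest the base, so it is the one meant. I'll confirm this in the crops.

View pics/c1.png

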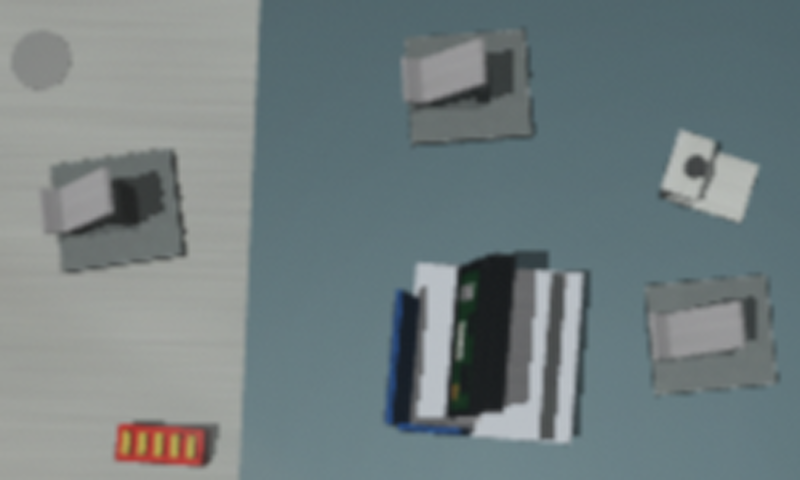

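View pics/c2.png

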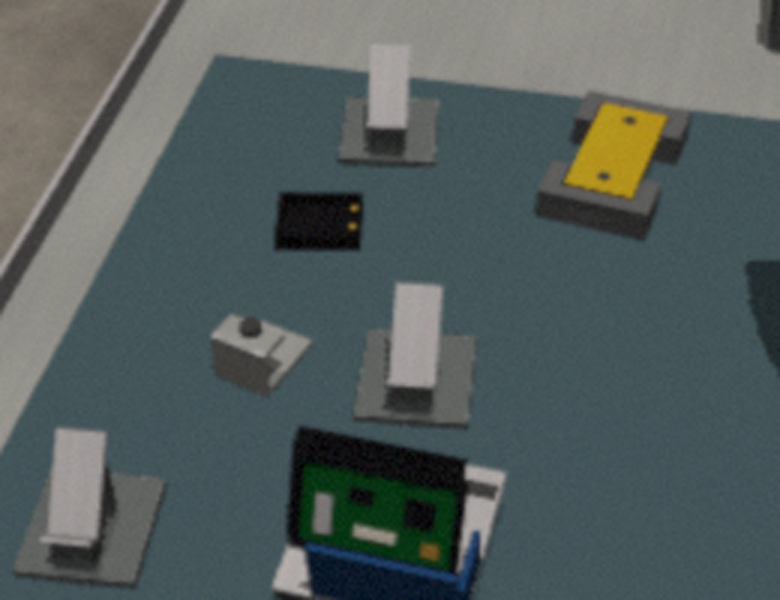

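The crop shows the wanted rest at about (705,330), which is full-image (310,213). Its lip faces image left (+y world), and the rack with its leaning boards stands further left. Next I'll measure from the depth data.

Run:
```python
from h import *
np.set_printoptions(suppress=True,precision=2,linewidth=150)
C={}
for n in("top","side"):
    d=np.load(n+"0.npy"); P=cloud(n,d); C[n]=P
    im=cv2.imread(f"pics/{n}0.png")
    # table
    m=(d>0)&(np.abs(P[...,2])<15)&(P[...,0]>400)&(P[...,0]<800)&(abs(P[...,1])<350)
    print(n,"table z",np.median(P[m][:,2]),P[m][:,2].std())
    # yellow plate
    h=cv2.cvtColor(im,cv2.COLOR_BGR2HSV); y=(h[...,0]>20)&(h[...,0]<35)&(h[...,1]>150)&(h[...,2]>100)&(d>0)
    y&=(np.hypot(P[...,0]-465,P[...,1]+330)<120)
    Q=P[y]; print("plate n",len(Q),"z",np.median(Q[:,2]),Q[:,2].std())
    rc=cv2.minAreaRect(Q[:,:2].astype(np.float32)); print(rc)
    # rest
    m=(d>0)&(np.hypot(P[...,0]-570,P[...,1]-0)<60)&(P[...,2]>42)
    Q=P[m]; c=Q.mean(0)
    for _ in range(5):
        A=np.c_[Q[:,:2],np.ones(len(Q))]; s=np.linalg.lstsq(A,Q[:,2],rcond=None)[0]; e=Q[:,2]-A@s; Q=Q[abs(e)<max(2.5*e.std(),1)]
    nn=np.array([-s[0],-s[1],1]); nn/=np.linalg.norm(nn)
    print("rest n",len(Q),"normal",nn,"ang",np.degrees(np.arccos(nn[2])),"azim",np.degrees(np.arctan2(nn[1],nn[0])),"c",Q.mean(0),"rms",e.std(), "min",Q.min(0),"max",Q.max(0))
    rc=cv2.minAreaRect(Q[:,:2].astype(np.float32)); print(rc)
    # foot
    m=(d>0)&(np.hypot(P[...,0]-570,P[...,1]-0)<90)&(P[...,2]>4)&(P[...,2]<13)
    print("foot",m.sum(),cv2.minAreaRect(P[m][:,:2].astype(np.float32)))
    # rack
    m=(d>0)&(np.abs(P[...,0]-570)<110)&(abs(P[...,1]-170)<110)&(P[...,2]>8)
    Q=P[m]; print("rack",len(Q),Q.min(0),Q.max(0))
```

```text
top table z 0.9135365123904648 3.2806157633253528
plate n 1215 z 31.388403434286374 3.0888049346882016
((459.6529235839844, -310.30072021484375), (129.49436950683594, 61.55583572387695), 81.43492126464844)
rest n 303 normal [-0.05  0.66  0.75] ang 41.32746517587801 azim 94.7314625715122 c [582.49  -6.73  66.26] rms 3.4924340311775985 min [561.24 -32.3   42.3 ] max [601.66  27.66  90.91]
((582.0013427734375, -0.692962646484375), (36.0147705078125, 60.5596809387207), 6.119978427886963)
foot 1054 ((569.1998291015625, -0.329193115234375), (171.27882385253906, 172.56593322753906), 75.19458770751953)
rack 3083 [467.64  94.61   8.48] [635.64 240.9  102.9 ]
side table z -0.6883991212589535 2.894161911833333
plate n 658 z 29.71157588174276 2.2993535100652207
((456.9891052246094, -310.0603942871094), (138.58755493164062, 62.65885543823242), 81.36226654052734)
rest n 409 normal [-0.08  0.69  0.72] ang 44.31863160754422 azim 96.17297185380598 c [580.07  -3.84  64.15] rms 2.8228205563045563 min [560.3  -28.64  42.18] max [599.99  22.75  87.84]
((580.0579223632812, -2.7551326751708984), (35.990234375, 49.95756149291992), 6.6130547523498535)
foot 670 ((595.1251831054688, -14.377738952636719), (117.15274047851562, 126.11524963378906), 6.427285194396973)
rack 3777 [490.9  101.09   8.22] [634.53 246.    99.67]
```

```bash
cat > fit.py <<'E'
from h import *
from scipy.optimize import least_squares
np.set_printoptions(suppress=True,precision=2,linewidth=150)
def box(Q,lo,hi):
    lo=np.array(lo,float);hi=np.array(hi,float);c=(lo+hi)/2;h=(hi-lo)/2
    q=abs(Q-c)-h; return np.linalg.norm(np.maximum(q,0),axis=1)+np.minimum(q.max(1),0)
def bedR(yaw): return (R.from_euler('z',yaw)*R.from_euler('x',-6,degrees=True)).as_matrix()
def sdf(p,W):
    x,y,yaw,b1,b2,b3=p[:6]
    B=(W-np.array([x,y,20]))@bedR(yaw)
    D=[box(B,(-6,-130,-20),(130,6,0)),box(B,(-2,0,0),(102,6,60)),box(B,(-6,-50,0),(0,0,40))]
    c,s=np.cos(np.radians(26)),np.sin(np.radians(26))
    for xc in(18,106):
        q=B-np.array([xc,-54,0]); q=np.c_[q[:,0],q[:,1]*c+q[:,2]*s,-q[:,1]*s+q[:,2]*c]
        D.append(box(q,(-4,-6,0),(4,0,50)))
    y0=p[6]
    for i,bx in enumerate((b1,b2,b3)):
        q=B-np.array([bx,y0-i*8/c,0]); q=np.c_[q[:,0],q[:,1]*c+q[:,2]*s,-q[:,1]*s+q[:,2]*c]
        D.append(box(q,(0,-8,0),(120,0,75)))
    return np.min(D,axis=0)
if __name__=="__main__":
    Ps={}
    for n,o in(("top",.9),("side",-.7)):
        d=np.load(n+"0.npy");P=cloud(n,d)
        m=(d>0)&(np.abs(P[...,0]-570)<110)&(abs(P[...,1]-170)<100)&(P[...,2]>12)
        Q=P[m].copy(); Q[:,2]-=o; Ps[n]=Q
    for k in(("top",),("side",),("top","side")):
        W=np.vstack([Ps[n] for n in k])
        W=W[(W[:,1]>110)]
        best=None
        for x0 in(500,515):
          for yw in(-.1,0,.1):
            s=least_squares(lambda p:sdf(p,W),[x0,232,yw,10,10,10,-29],loss="soft_l1",f_scale=2,x_scale=[1,1,.02,1,1,1,1],diff_step=1e-3)
            if best is None or s.cost<best.cost: best=s
        p=best.x; print(k,p[:2],"yaw",np.degrees(p[2]),p[3:],best.cost/len(W))
E
python3 fit.py
```

```text
('top',) [505.31 230.13] yaw -2.88884273105969 [  6.03  14.78  13.18 -29.28] 1.6702860777908053
('side',) [503.41 232.46] yaw -3.003814419467006 [  8.24  12.7   13.11 -29.54] 1.0913241780158789
('top', 'side') [503.66 231.94] yaw -2.9963531728649953 [  8.29  13.42  14.31 -29.45] 1.4429060282867274
```

```bash
cat > goal.py <<'E'
from h import *
np.set_printoptions(suppress=True,precision=4,linewidth=150)
def mat(z,y):
    z=np.array(z,float);z/=np.linalg.norm(z);y=np.array(y,float);y-=z*(y@z);y/=np.linalg.norm(y)
    return np.c_[np.cross(y,z),y,z]
def cur():
    s=r.sense(); return np.array(s["tool_pos"]),R.from_euler('xyz',s["tcp_rot"],degrees=True).as_matrix(),s
def rel(p,Rt,p0,R0):
    t=R0.T@(np.array(p)-p0)/1000; w=R.from_matrix(R0.T@Rt).as_rotvec()
    return np.r_[t,w]
def show(*goals):
    p0,R0,s=cur(); print("t",round(s["time"],2),"F",np.round(s["ft_force"],1),"gap",round(s["finger_gap"],1),"j",np.round(s["joint_pos"],1))
    for n,p,Rt in goals:
        v=rel(p,Rt,p0,R0); print(n,v.round(4).tolist(),"deg",np.degrees(np.linalg.norm(v[3:])).round(1))
def az(a): a=np.radians(a); return np.array([np.cos(a),np.sin(a),0])
# scene
NEST=np.array([458.5,-310.2]); NAZ=81.4
Rn=mat((0,0,-1),az(NAZ-90))
RO=np.array([578,25,35.]); RAZ=96.3
rx=az(RAZ-90); ry=(az(RAZ)+[0,0,1])/2**.5; rz=np.cross(rx,ry)
Rrest=mat(-ry,rx)            # placing
BO=np.array([504.2,231.3,20.]); BR=(R.from_euler('z',-3,degrees=True)*R.from_euler('x',-6,degrees=True)).as_matrix()
def bed(*b): return BO+BR@np.array(b,float)
def rest(*b): return RO+np.c_[rx,ry,rz]@np.array(b,float)
E
python3 - <<'E'
from goal import *
show(("above",[*NEST,110],Rn),("grasp",[*NEST,6],Rn))
print(rel([*NEST,6],Rn,np.array([*NEST,110]),Rn))
E
```

```text
t 1.1 F [-0.2  0.2 -0. ] gap 85.1 j [-79.3   7.5  85.3  -0.   87.3  -4.9]
above [0.3584, -0.1781, 0.1213, -0.0, 0.0, -1.1489] deg 65.8
grasp [0.3584, -0.1781, 0.2253, -0.0, 0.0, -1.1489] deg 65.8
[0.    0.    0.104 0.    0.    0.   ]
```

```bash
python3 -m crank '[[[0.358,-0.178,0.09,0,0,-1.149],[0.358,-0.178,0.11,0,0,-1.149],[0.358,-0.178,0.121,0,0,-1.149],[0.358,-0.178,0.121,0,0,-1.149],[0.358,-0.178,0.121,0,0,-1.149],[0.358,-0.178,0.121,0,0,-1.149],[0.358,-0.178,0.121,0,0,-1.149],[0.358,-0.178,0.121,0,0,-1.149],[0.358,-0.178,0.121,0,0,-1.149],[0.358,-0.178,0.121,0,0,-1.149]]]' 0 40
python3 - <<'E'
from goal import *
show(("grasp",[*NEST,6],Rn))
for n in("top","side"):
    im,d=r.snapshot(n); cv2.imwrite(f"pics/{n}1.png",im)
a=cv2.resize(cv2.imread("pics/top1.png")[200:330,340:520],None,fx=3,fy=3,interpolation=2)
b=cv2.resize(cv2.imread("pics/side1.png")[60:190,300:440],None,fx=3,fy=3,interpolation=2)
cv2.imwrite("pics/m1.png",cv2.resize(np.hstack([a,b]),(790,320)))
E
```

```text
time: 2.35
tool_pos: [457.7, -311.6, 111.0]
tcp_rot: [180.0, 0.0, 81.3]
ft_force: [-0.6, -0.1, -0.2]
finger_gap: 85.4
t 2.35 F [-0.6 -0.1 -0.2] gap 85.4 j [-39.5   5.5 100.3  -0.   74.2 -30.8]
grasp [0.0016, 0.0005, 0.105, 0.0007, 0.0008, -0.0016] deg 0.1
```

View pics/m1.png

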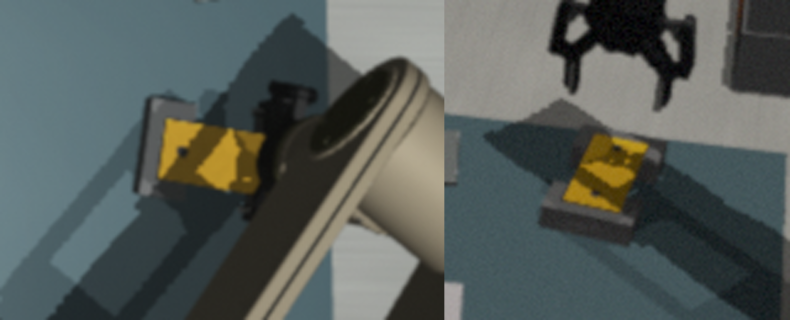

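The gripper hangs over the plate with its jaws across the 62 mm width (side crop, fingers at 570 and 665). I'll descend and close.

```bash
python3 -m crank '[[[0.0016,0.0005,0.05,0,0,0],[0.0016,0.0005,0.085,0,0,0],[0.0016,0.0005,0.105,0,0,0],[0.0016,0.0005,0.105,0,0,0]]]' 0 40
python3 -m crank '[[[0,0,0,0,0,0],[0,0,0,0,0,0],[0,0,0,0,0,0],[0,0,0,0,0,0],[0,0,0,0,0,0],[0,0,0,0,0,0]]]' 1 50
```

```text
time: 2.95
tool_pos: [457.3, -309.7, 4.7]
tcp_rot: [-179.9, -0.0, 81.3]
ft_force: [0.2, -0.0, 0.3]
finger_gap: 85.5
time: 3.7
tool_pos: [458.6, -310.9, 6.8]
tcp_rot: [179.9, 0.1, 81.3]
ft_force: [-0.9, 0.3, 6.7]
finger_gap: 60.5
```

```bash
python3 -m crank '[[[0,0,-0.02,0,0,0],[0,0,-0.06,0,0,0],[0,0,-0.12,0,0,0],[0,0,-0.18,0,0,0],[0,0,-0.18,0,0,0]]]' 1 50
python3 - <<'E'
from goal import *
show()
for n in("top","side"):
    im,d=r.snapshot(n); cv2.imwrite(f"pics/{n}2.png",im); np.save(n+"2.npy",d)
b=cv2.resize(cv2.imread("pics/side2.png")[10:190,270:450],None,fx=3,fy=3,interpolation=2)
cv2.imwrite("pics/m2.png",b)
d=np.load("side2.npy");P=cloud("side",d);h=cv2.cvtColor(cv2.imread("pics/side2.png"),cv2.COLOR_BGR2HSV)
y=(h[...,0]>18)&(h[...,0]<36)&(h[...,1]>120)&(h[...,2]>60)&(d>0)&(P[...,2]>80)&(np.hypot(P[...,0]-458,P[...,1]+310)<150)
Q=P[y];print(len(Q),np.median(Q,0),Q.min(0),Q.max(0))
E
```

```text
time: 4.32
tool_pos: [461.7, -313.2, 194.4]
tcp_rot: [179.3, 0.4, 81.3]
ft_force: [0.5, -0.2, -1.3]
finger_gap: 61.0
t 4.33 F [ 0.5 -0.2 -1.3] gap 61.0 j [-39.4   1.3  95.6  -0.   82.3 -30.7]
649 [ 460.9969 -296.2753  213.5187] [ 429.3421 -380.8133  203.8393] [ 497.6076 -237.7955  260.9931]
```

View pics/m2.png

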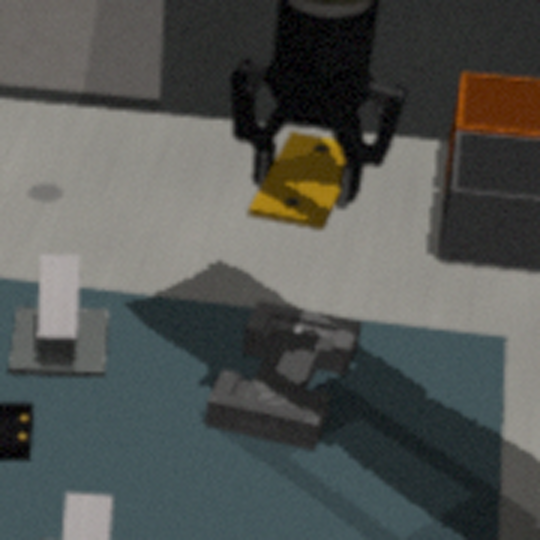

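Run:
```python
from goal import *
Rm=R.from_matrix(Rn)
show(("pre",rest(0,4+100-21.2,72),Rrest),("pl",rest(0,4-21.2,65),Rrest))
print(rest(0,4+100-21.2,72), R.from_matrix(Rrest).as_euler('xyz',degrees=True))
```

```text
t 4.42 F [ 0.4  0.2 -2.7] gap 61.1 j [-39.4   1.6  96.   -0.   82.2 -30.7]
pre [0.3576, 0.0646, 0.0428, -0.1002, -0.778, -0.2498] deg 47.2
pl [0.2943, 0.0814, 0.1187, -0.1002, -0.778, -0.2498] deg 47.2
[577.162   32.5906 144.4601] [180.   45.   96.3]
```

```bash
python3 -m crank '[[[0.1,0.02,0.0,-0.03,-0.2,-0.06],[0.2,0.04,0.01,-0.05,-0.39,-0.12],[0.28,0.055,0.02,-0.075,-0.58,-0.19],[0.358,0.065,0.043,-0.1,-0.778,-0.25],[0.358,0.065,0.043,-0.1,-0.778,-0.25],[0.358,0.065,0.043,-0.1,-0.778,-0.25],[0.358,0.065,0.043,-0.1,-0.778,-0.25],[0.358,0.065,0.043,-0.1,-0.778,-0.25],[0.358,0.065,0.043,-0.1,-0.778,-0.25],[0.358,0.065,0.043,-0.1,-0.778,-0.25]]]'
python3 - <<'E'
from goal import *
show(("pre",rest(0,4+100-21.2,72),Rrest),("near",rest(0,6-21.2,69),Rrest),("pl",rest(0,4-21.2,65),Rrest))
for n in("top","side"):
    im,d=r.snapshot(n); cv2.imwrite(f"pics/{n}3.png",im); np.save(n+"3.npy",d)
E
```

```text
time: 5.68
tool_pos: [577.4, 31.3, 144.8]
tcp_rot: [180.0, 45.0, 96.2]
ft_force: [0.3, -0.0, -2.8]
finger_gap: 60.9
t 5.67 F [ 0.3 -0.  -2.8] gap 60.9 j [ 22.9  20.1  91.6 -42.8  85.8  26.9]
pre [0.0012, -0.0001, -0.0007, -0.0012, -0.0002, -0.0018] deg 0.1
near [0.0042, 0.0, 0.0973, -0.0012, -0.0002, -0.0018] deg 0.1
pl [0.0082, 0.0, 0.0993, -0.0012, -0.0002, -0.0018] deg 0.1
```

View pics/side3.png

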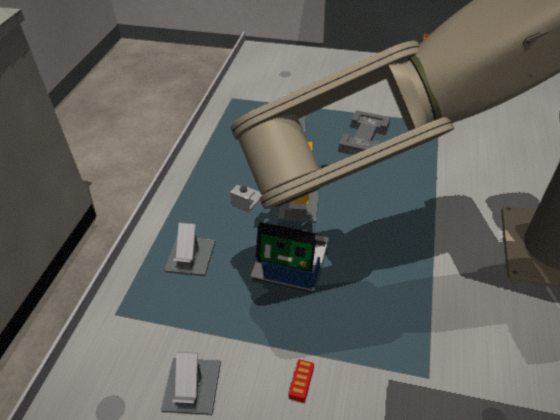

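```bash
python3 -m crank '[[[0.002,0,0.045,-0.001,0,-0.002],[0.003,0,0.08,-0.001,0,-0.002],[0.0042,0,0.094,-0.001,0,-0.002],[0.0042,0,0.097,-0.001,0,-0.002],[0.0042,0,0.097,-0.001,0,-0.002],[0.0042,0,0.097,-0.001,0,-0.002]]]'
python3 - <<'E'
from goal import *
show(("pl",rest(0,4-21.2,65),Rrest))
E
```

```text
time: 6.52
tool_pos: [585.6, -32.7, 74.5]
tcp_rot: [179.8, 45.0, 96.3]
ft_force: [0.0, 0.2, -2.1]
finger_gap: 60.8
t 6.53 F [ 0.   0.2 -2.1] gap 60.8 j [ 17.   23.2  96.2 -45.6  76.5  28.3]
pl [0.004, -0.0012, 0.004, 0.0022, -0.0006, -0.0006] deg 0.1
```

```bash
python3 -m crank '[[[0.0015,-0.001,0.003,0,0,0],[0.003,-0.001,0.004,0,0,0],[0.003,-0.001,0.004,0,0,0],[0.003,-0.001,0.004,0,0,0]]]'
python3 - <<'E'
from goal import *
show(("pl",rest(0,4-21.2,65),Rrest))
print(r.sense()["wrist_torque"])
E
```

```text
time: 7.02
tool_pos: [584.7, -33.4, 69.5]
tcp_rot: [179.8, 45.0, 96.3]
ft_force: [-0.1, 0.3, -1.5]
finger_gap: 61.0
t 7.03 F [-0.1  0.3 -1.5] gap 61.0 j [ 16.9  23.5  96.4 -45.7  76.   28.7]
pl [0.001, -0.0002, 0.0, 0.0022, -0.0007, -0.0005] deg 0.1
[0.5128 0.0772 0.0187]
```

Weight still rests on the tool. I'll inch down until it makes contact.

```bash
python3 -m crank '[[[0.001,0,0.001,0,0,0],[0.001,0,0.002,0,0,0],[0.001,0,0.002,0,0,0]]]'
python3 -m crank '[[[0.001,0,0.001,0,0,0],[0.002,0,0.001,0,0,0],[0.002,0,0.001,0,0,0]]]'
python3 - <<'E'
from goal import *
show(("pl",rest(0,4-21.2,65),Rrest))
for n in("top","side"):
    im,d=r.snapshot(n); cv2.imwrite(f"pics/{n}4.png",im); np.save(n+"4.npy",d)
cv2.imwrite("pics/m4.png",np.hstack([cv2.resize(cv2.imread("pics/side4.png")[120:260,220:360],(400,400),interpolation=2),cv2.resize(cv2.imread("pics/top4.png")[150:260,250:360],(400,400),interpolation=2)]))
E
```

```text
time: 7.4
tool_pos: [584.8, -33.5, 69.3]
tcp_rot: [179.8, 45.0, 96.2]
ft_force: [-9.6, 7.5, 13.2]
finger_gap: 60.7
time: 7.78
tool_pos: [585.4, -32.7, 68.7]
tcp_rot: [179.7, 45.1, 96.1]
ft_force: [-2.8, 2.8, 7.3]
finger_gap: 60.9
t 7.78 F [-2.8  2.8  7.3] gap 60.9 j [ 17.   23.7  96.2 -45.8  76.1  29. ]
pl [-0.0, -0.0011, -0.0001, 0.0032, 0.0013, -0.0028] deg 0.3
```

View pics/m4.png

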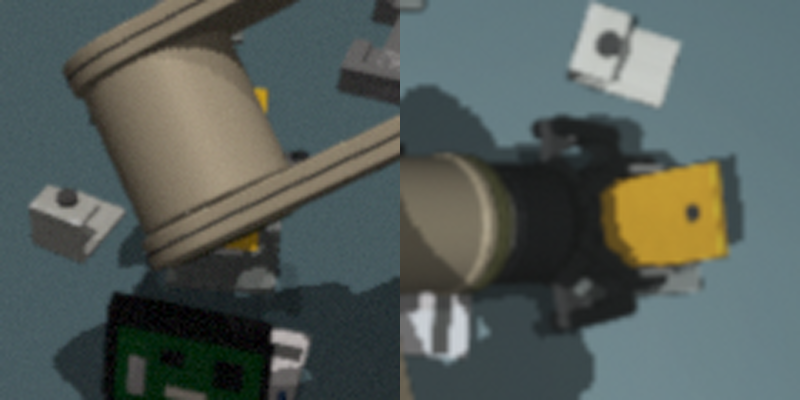

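The plate lies on the slope as predicted, with contact force felt. I'll release and back off along the normal.

```bash
python3 -m crank '[[[0,0,0,0,0,0],[0,0,0,0,0,0],[0,0,0,0,0,0],[0,0,0,0,0,0]]]' 0
python3 -m crank '[[[0,0,-0.03,0,0,0],[0,0,-0.08,0,0,0],[0,0,-0.14,0,0,0],[0,0,-0.17,0,0,0],[0,0,-0.17,0,0,0]]]'
python3 - <<'E'
from goal import *
show()
for n in("top","side"):
    im,d=r.snapshot(n); cv2.imwrite(f"pics/{n}5.png",im); np.save(n+"5.npy",d)
cv2.imwrite("pics/m5.png",np.hstack([cv2.resize(cv2.imread("pics/side5.png")[120:260,220:360],(400,400),interpolation=2),cv2.resize(cv2.imread("pics/top5.png")[150:260,250:360],(400,400),interpolation=2)]))
for n,o in(("top",.9),("side",-.7)):
    d=np.load(n+"5.npy");P=cloud(n,d);h=cv2.cvtColor(cv2.imread(f"pics/{n}5.png"),cv2.COLOR_BGR2HSV)
    y=(h[...,0]>18)&(h[...,0]<36)&(h[...,1]>120)&(h[...,2]>60)&(d>0)&(np.hypot(P[...,0]-580,P[...,1]+10)<150)
    Q=(P[y]-[0,0,o]-RO)@np.c_[rx,ry,rz]; print(n,len(Q),"restframe med",np.median(Q,0),np.percentile(Q,2,axis=0),np.percentile(Q,98,axis=0))
    print(cv2.minAreaRect(Q[:,[0,2]].astype(np.float32)))
E
```

```text
time: 8.38
tool_pos: [585.3, -32.8, 68.5]
tcp_rot: [179.7, 45.1, 96.1]
ft_force: [-0.1, -0.1, -0.1]
finger_gap: 85.5
time: 9.0
tool_pos: [572.9, 88.8, 190.7]
tcp_rot: [179.3, 45.0, 96.0]
ft_force: [-0.7, 0.2, -0.6]
finger_gap: 85.2
t 9.0 F [-0.7  0.2 -0.6] gap 85.2 j [ 27.9  20.1  86.3 -41.3  92.4  27. ]
top 1047 restframe med [ 1.9636  6.7583 69.6533] [-26.8712   1.4951   1.0152] [ 31.7669  10.6669 129.5166]
((2.6248607635498047, 53.428955078125), (157.4059295654297, 61.48765563964844), 89.6038818359375)
side 115 restframe med [-20.4181   8.3564   7.4012] [-29.7228 -55.4418  -0.7438] [  4.9613  11.8554 125.7004]
((-25.24349594116211, 59.682464599609375), (37.96821975708008, 130.53948974609375), 14.64879035949707)
```

View pics/m5.png

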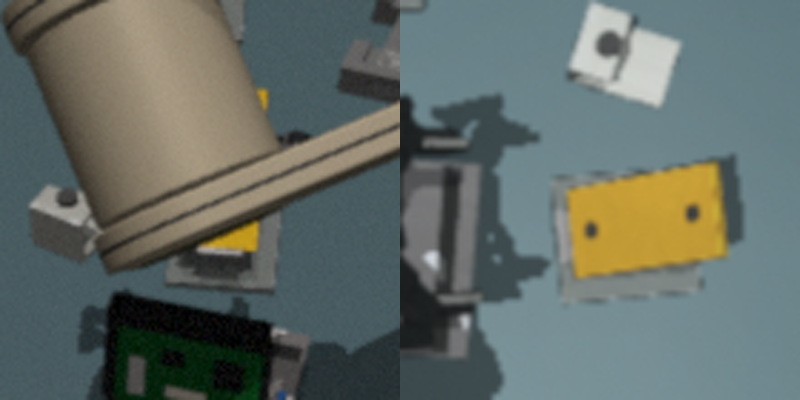

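The plate sits squarely on the rest: dots in the top crop at (590,230) and (692,213), edges parallel to the rest. Next is the second grip, at its free upper end.

```bash
cat >> goal.py <<'E'
Rg=mat(-rz,-ry)
E
python3 - <<'E'
from goal import *
from scipy.spatial.transform import Slerp
p0,R0,s=cur()
S=Slerp([0,1],R.from_matrix([R0,Rg]))
mid=S(0.5).as_matrix(); print("mid z",mid[:,2])
pg=rest(1,4,200);print(pg)
show(("up",[575,20,300],S(.4).as_matrix()),("mid",[575,-30,300],mid),("late",[580,-90,260],S(.8).as_matrix()),("pre",pg,Rg))
E
```

```text
mid z [-0.33   -0.0378 -0.9432]
[ 594.2024 -112.6462  179.2498]
t 9.1 F [-0.4 -0.4 -1. ] gap 85.4 j [ 27.8  20.2  86.6 -41.3  92.4  27. ]
up [-0.1264, -0.0034, -0.0323, 0.4852, 0.4831, 0.4836] deg 48.0
mid [-0.1615, -0.0089, 0.0029, 0.6065, 0.6039, 0.6045] deg 60.0
late [-0.1757, -0.0107, 0.0738, 0.9704, 0.9663, 0.9672] deg 96.1
pre [-0.1355, 0.0007, 0.1479, 1.2131, 1.2078, 1.209] deg 120.1
```

```bash
python3 -m crank '[[[-0.04,0,-0.03,0.1,0.1,0.1],[-0.08,0,-0.04,0.2,0.2,0.2],[-0.11,-0.002,-0.035,0.3,0.3,0.3],[-0.126,-0.003,-0.03,0.4,0.4,0.4],[-0.145,-0.006,-0.015,0.5,0.5,0.5],[-0.162,-0.009,0.003,0.606,0.604,0.605],[-0.168,-0.01,0.025,0.71,0.71,0.71],[-0.172,-0.01,0.05,0.82,0.82,0.82],[-0.176,-0.01,0.07,0.92,0.92,0.92],[-0.176,-0.01,0.074,0.97,0.966,0.967]]]'
python3 - <<'E'
from goal import *
show(("pre",rest(1,4,200),Rg),("g",rest(1,4,89),Rg))
E
```

```text
time: 10.35
tool_pos: [578.9, -93.8, 256.1]
tcp_rot: [-148.3, 2.6, 25.2]
ft_force: [0.2, 1.0, 0.6]
finger_gap: 85.6
t 10.35 F [0.2 1.  0.6] gap 85.6 j [-25.3  27.3  64.6  19.5 113.6  44.1]
pre [0.0093, 0.0603, 0.0527, 0.2371, 0.2395, 0.2312] deg 23.4
g [0.0381, 0.0377, 0.1575, 0.2371, 0.2395, 0.2312] deg 23.4
```

```bash
python3 -m crank '[[[0.005,0.03,0.02,0.12,0.12,0.12],[0.009,0.06,0.045,0.237,0.239,0.231],[0.009,0.06,0.053,0.237,0.239,0.231],[0.009,0.06,0.053,0.237,0.239,0.231],[0.009,0.06,0.053,0.237,0.239,0.231]]]'
python3 - <<'E'
from goal import *
show(("pre",rest(1,4,200),Rg),("g",rest(1,4,89),Rg))
for n in("top","side"):
    im,d=r.snapshot(n); cv2.imwrite(f"pics/{n}6.png",im); np.save(n+"6.npy",d)
cv2.imwrite("pics/m6.png",np.hstack([cv2.resize(cv2.imread("pics/side6.png")[60:260,200:400],(400,400),interpolation=2),cv2.resize(cv2.imread("pics/top6.png")[130:290,250:410],(400,400),interpolation=2)]))
for n,o in(("top",.9),("side",-.7)):
    d=np.load(n+"6.npy");P=cloud(n,d);h=cv2.cvtColor(cv2.imread(f"pics/{n}6.png"),cv2.COLOR_BGR2HSV)
    y=(h[...,0]>18)&(h[...,0]<36)&(h[...,1]>120)&(h[...,2]>60)&(d>0)&(np.hypot(P[...,0]-580,P[...,1]+10)<100)
    Q=(P[y]-[0,0,o]-RO)@np.c_[rx,ry,rz]; Q=Q[(abs(Q[:,1]-8)<12)]; print(n,len(Q),"restframe med",np.median(Q,0),np.percentile(Q,2,axis=0),np.percentile(Q,98,axis=0))
    print(cv2.minAreaRect(Q[:,[0,2]].astype(np.float32)))
E
```

```text
time: 10.98
tool_pos: [594.6, -112.1, 181.1]
tcp_rot: [-135.2, -0.1, 6.5]
ft_force: [0.2, 0.4, 0.4]
finger_gap: 85.8
t 10.97 F [0.2 0.4 0.4] gap 85.8 j [-34.6  32.5  71.1  33.7 106.4  49.8]
pre [-0.0005, 0.0016, 0.001, 0.003, 0.0004, 0.0039] deg 0.3
g [-0.0004, 0.0013, 0.112, 0.003, 0.0004, 0.0039] deg 0.3
top 1032 restframe med [ 2.2129  6.8788 70.8862] [-26.9486   2.7664   3.0862] [ 31.9769  10.6524 130.058 ]
((2.934938430786133, 64.8606185913086), (136.6222381591797, 61.44643020629883), 89.75166320800781)
side 1480 restframe med [ 0.7032  8.4433 63.3725] [-29.026    3.9954   1.4305] [ 30.5853  13.0855 125.3613]
((0.9018955230712891, 63.19745635986328), (61.946937561035156, 130.35740661621094), 0.03764082491397858)
```

View pics/m6.png

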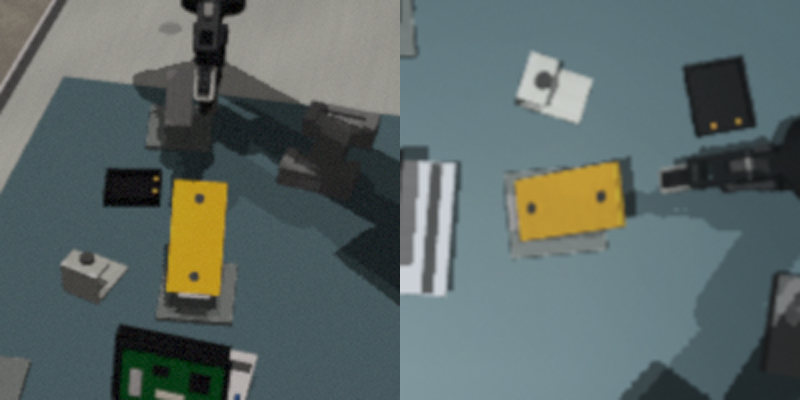

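The plate is clear on the rest (side crop, centre about (197,237)) and the gripper is lined up behind its upper end. I'll advance.

```bash
python3 -m crank '[[[0,0.001,0.04,0.003,0,0.004],[0,0.001,0.08,0.003,0,0.004],[0,0.0013,0.105,0.003,0,0.004],[0,0.0013,0.112,0.003,0,0.004],[0,0.0013,0.112,0.003,0,0.004],[0,0.0013,0.112,0.003,0,0.004]]]' 0
python3 - <<'E'
from goal import *
show(("g",rest(1,4,89),Rg))
E
```

```text
time: 11.82
tool_pos: [587.4, -35.4, 102.4]
tcp_rot: [-135.1, -0.1, 6.3]
ft_force: [-0.2, 0.1, 0.3]
finger_gap: 85.4
t 11.82 F [-0.2  0.1  0.3] gap 85.4 j [-29.7  31.5  81.4  35.1  96.   48.5]
g [-0.0018, 0.0005, 0.0018, 0.0022, -0.0015, 0.0021] deg 0.2
```

```bash
python3 -m crank '[[[-0.001,0.0005,0.001,0.002,0,0.002],[-0.001,0.0005,0.001,0.002,0,0.002],[-0.001,0.0005,0.001,0.002,0,0.002],[-0.001,0.0005,0.001,0.002,0,0.002],[-0.001,0.0005,0.001,0.002,0,0.002],[-0.001,0.0005,0.001,0.002,0,0.002],[-0.001,0.0005,0.001,0.002,0,0.002],[-0.001,0.0005,0.001,0.002,0,0.002]]]' 1 60
python3 - <<'E'
from goal import *
show(("g",rest(1,4,89),Rg))
E
```

```text
time: 12.82
tool_pos: [586.5, -35.2, 101.4]
tcp_rot: [-135.0, -0.1, 6.2]
ft_force: [-0.2, -1.5, 0.8]
finger_gap: 7.5
t 12.82 F [-0.2 -1.5  0.8] gap 7.5 j [-29.7  31.5  81.6  35.2  96.   48.5]
g [-0.0008, -0.0, 0.001, 0.0004, -0.0017, 0.0001] deg 0.1
```

```bash
cat >> goal.py <<'E'
Rk=mat(-BR[:,2],-BR[:,1])
E
python3 - <<'E'
from goal import *
p0,R0,s=cur()
print("tcp in rest",np.c_[rx,ry,rz].T@(p0-RO))
print("pre world",bed(64,-112,150),"final TCP", bed(64,-28,91))
show(("off",rest(.5,64,110),Rg),("pre",bed(64,-112,150),Rk),("down",bed(64,-112,94),Rk))
E
```

```text
tcp in rest [ 1.8125  3.9715 89.966 ]
pre world [563.1034 132.3745 180.8855] final TCP [567.1527 209.6411 113.4283]
t 12.82 F [-0.2 -1.5  0.8] gap 7.5 j [-29.7  31.5  81.6  35.2  96.   48.5]
off [-0.0013, -0.06, -0.0201, 0.0004, -0.0017, 0.0001] deg 0.1
pre [-0.0049, -0.1758, 0.0634, -0.8879, 0.0543, 0.1575] deg 51.8
down [-0.0059, -0.1324, 0.0987, -0.8879, 0.0543, 0.1575] deg 51.8
```

```bash
python3 -m crank '[[[0,-0.015,-0.005,0,0,0],[-0.001,-0.04,-0.015,0,0,0],[-0.001,-0.07,-0.025,0,0,0],[-0.002,-0.10,-0.01,-0.17,0.01,0.03],[-0.003,-0.13,0.01,-0.35,0.02,0.06],[-0.004,-0.155,0.03,-0.53,0.03,0.09],[-0.005,-0.17,0.045,-0.71,0.04,0.125],[-0.005,-0.176,0.063,-0.888,0.054,0.157],[-0.005,-0.176,0.063,-0.888,0.054,0.157],[-0.005,-0.176,0.063,-0.888,0.054,0.157]]]'
python3 - <<'E'
from goal import *
show(("pre",bed(64,-112,150),Rk),("down",bed(64,-112,94),Rk))
for n in("top","side"):
    im,d=r.snapshot(n); cv2.imwrite(f"pics/{n}7.png",im); np.save(n+"7.npy",d)
cv2.imwrite("pics/m7.png",np.hstack([cv2.resize(cv2.imread("pics/side7.png")[150:310,200:360],(400,400),interpolation=2),cv2.resize(cv2.imread("pics/top7.png")[140:280,200:340],(400,400),interpolation=2)]))
E
```

```text
time: 14.08
tool_pos: [562.4, 133.1, 181.3]
tcp_rot: [174.1, 0.1, -2.9]
ft_force: [0.3, 0.4, -1.6]
finger_gap: 7.4
t 14.07 F [ 0.3  0.4 -1.6] gap 7.4 j [ 11.8   7.6  90.6  -5.7  83.4 105.4]
pre [0.0007, 0.0006, 0.0005, -0.0014, 0.0008, 0.0024] deg 0.2
down [0.0008, 0.0007, 0.0565, -0.0014, 0.0008, 0.0024] deg 0.2
```

View pics/m7.png

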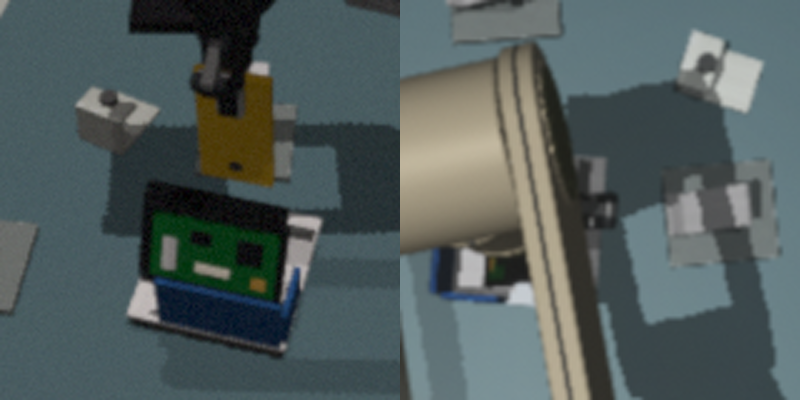

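The plate hangs upright between the rest and the leaning boards (side crop, 235,125). I'll check its pose in bed axes from depth.

```bash
cat > chk.py <<'E'
from goal import *
import sys
def plate(n,tag):
    o={"top":.9,"side":-.7}[n]
    d=np.load(f"{n}{tag}.npy");P=cloud(n,d);h=cv2.cvtColor(cv2.imread(f"pics/{n}{tag}.png"),cv2.COLOR_BGR2HSV)
    y=(h[...,0]>18)&(h[...,0]<36)&(h[...,1]>120)&(h[...,2]>40)&(d>0)
    Q=(P[y]-[0,0,o]-BO)@BR; Q=Q[(Q[:,0]>0)&(Q[:,0]<130)&(Q[:,1]>-140)&(Q[:,1]<20)&(Q[:,2]>-20)&(Q[:,2]<260)]
    if len(Q)<20: print(n,"few",len(Q));return
    print(n,len(Q),"bed med",np.median(Q,0),"p2",np.percentile(Q,2,axis=0),"p98",np.percentile(Q,98,axis=0))
    s=np.linalg.lstsq(np.c_[Q[:,[0,2]],np.ones(len(Q))],Q[:,1],rcond=None)[0]; print(" slopes y/x,y/z deg",np.degrees(np.arctan(s[:2])), "minrect",cv2.minAreaRect(Q[:,[0,2]].astype(np.float32)))
for n in("side","top"): plate(n,sys.argv[1])
E
python3 chk.py 7
```

```text
side 1005 bed med [  53.1779 -106.8061  117.9439] p2 [  27.8473 -110.5963   22.4778] p98 [ 90.9147 -37.7092 190.2668]
 slopes y/x,y/z deg [-10.6335  -7.9505] minrect ((61.14390182495117, 116.1402587890625), (210.1064453125, 69.6658706665039), 85.80589294433594)
top few 5
```

```bash
python3 -m crank '[[[0,0,0.03,0,0,0.002],[0.0008,0.0007,0.05,0,0,0.002],[0.0008,0.0007,0.0565,0,0,0.002],[0.0008,0.0007,0.0565,0,0,0.002],[0.0008,0.0007,0.0565,0,0,0.002]]]'
python3 -m crank '[[[0,0,0.001,0,0,0],[0,0,0.002,0,0,0],[0,0,0.002,0,0,0]]]'
python3 - <<'E'
from goal import *
p,_,_=cur(); print(BR.T@(p-BO))
show(("down",bed(64,-112,90),Rk))
E
```

```text
time: 14.8
tool_pos: [564.3, 124.6, 126.5]
tcp_rot: [174.1, -0.1, -3.2]
ft_force: [0.3, 0.2, -1.0]
finger_gap: 7.4
time: 15.18
tool_pos: [564.2, 124.5, 124.5]
tcp_rot: [174.1, -0.1, -3.2]
ft_force: [-0.6, 0.4, -1.6]
finger_gap: 7.1
[  65.5558 -113.885    93.1487]
t 15.18 F [-0.6  0.4 -1.6] gap 7.1 j [ 11.   10.1  94.   -5.9  77.4 105.5]
down [-0.0016, -0.0019, 0.0032, -0.0016, -0.001, -0.0033] deg 0.2
```

```bash
python3 -m crank '[[[0,0,0.001,0,0,-0.002],[0,0,0.002,0,0,-0.002],[0,0,0.002,0,0,-0.002]]]'
python3 -m crank '[[[0,0,0.001,0,0,0],[0,0,0.0015,0,0,0],[0,0,0.0015,0,0,0]]]'
python3 -m crank '[[[0,0,0.001,0,0,0],[0,0,0.0015,0,0,0],[0,0,0.0015,0,0,0]]]'
python3 - <<'E'
from goal import *
p,_,_=cur(); print(BR.T@(p-BO))
show(("down",bed(64,-112,90),Rk))
E
```

```text
time: 15.55
tool_pos: [564.3, 124.4, 122.8]
tcp_rot: [174.1, -0.1, -3.1]
ft_force: [-1.2, 1.2, 1.4]
finger_gap: 7.4
time: 15.92
tool_pos: [564.6, 124.4, 122.7]
tcp_rot: [174.1, -0.1, -3.1]
ft_force: [-4.0, 1.1, 8.9]
finger_gap: 7.5
time: 16.3
tool_pos: [564.7, 124.4, 122.7]
tcp_rot: [174.1, -0.2, -3.1]
ft_force: [-5.8, -0.1, 10.9]
finger_gap: 7.0
[  66.0486 -113.7452   91.3003]
t 16.3 F [-5.8 -0.1 10.9] gap 7.0 j [ 11.   10.1  94.1  -5.9  77.1 105.4]
down [-0.0021, -0.0017, 0.0013, -0.0022, -0.0026, -0.0016] deg 0.2
```

```bash
python3 -m crank '[[[-0.001,0,-0.002,-0.002,-0.002,-0.002],[-0.001,-0.01,-0.002,-0.002,-0.002,-0.002],[-0.001,-0.02,-0.002,-0.002,-0.002,-0.002],[-0.001,-0.028,-0.002,-0.002,-0.002,-0.002],[-0.001,-0.036,-0.002,-0.002,-0.002,-0.002],[-0.001,-0.044,-0.002,-0.002,-0.002,-0.002],[-0.001,-0.044,-0.002,-0.002,-0.002,-0.002]]]'
python3 - <<'E'
from goal import *
p,_,_=cur(); print(BR.T@(p-BO))
show(("fin",bed(64,-28,92.5),Rk))
for n in("top","side"):
    im,d=r.snapshot(n); cv2.imwrite(f"pics/{n}8.png",im); np.save(n+"8.npy",d)
cv2.imwrite("pics/m8.png",np.hstack([cv2.resize(cv2.imread("pics/side8.png")[180:310,230:360],(400,400),interpolation=2),cv2.resize(cv2.imread("pics/top8.png")[140:280,200:340],(400,400),interpolation=2)]))
E
```

```text
time: 17.18
tool_pos: [566.0, 169.1, 120.0]
tcp_rot: [174.0, -0.0, -2.9]
ft_force: [-0.3, -0.7, -1.7]
finger_gap: 7.3
[ 64.9668 -69.0528  93.2462]
t 17.18 F [-0.3 -0.7 -1.7] gap 7.3 j [ 15.2  12.7  91.5  -5.8  77.7 109.4]
fin [-0.0009, -0.0411, 0.0008, -0.0002, -0.0004, 0.0013] deg 0.1
```

View pics/m8.png

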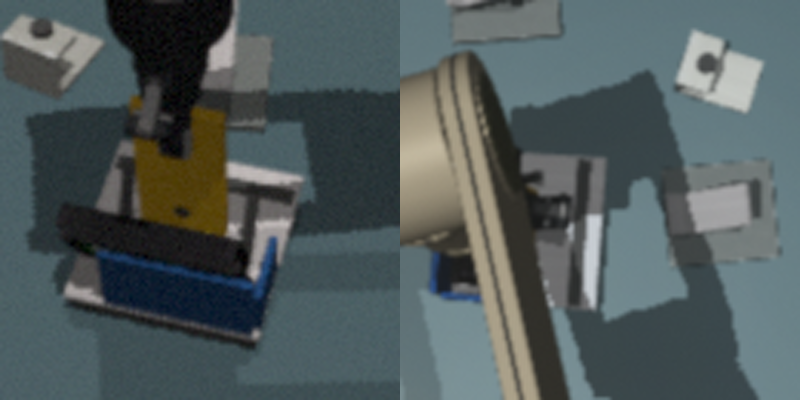

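The boards have tipped past upright, with their tops on the backstop and feet still out (side crop, dark tops at y≈235, no green showing). Pushing on with the plate low will drive the feet in.

```bash
python3 -m crank '[[[-0.001,-0.006,0.001,0,0,0.001],[-0.001,-0.012,0.001,0,0,0.001],[-0.001,-0.017,0.001,0,0,0.001],[-0.001,-0.022,0.001,0,0,0.001],[-0.001,-0.022,0.001,0,0,0.001]]]'
python3 - <<'E'
from goal import *
p,_,_=cur(); print(BR.T@(p-BO))
show(("fin",bed(64,-28,92.),Rk))
for n in("side",):
    im,d=r.snapshot(n); cv2.imwrite(f"pics/{n}9.png",im); np.save(n+"9.npy",d)
cv2.imwrite("pics/m9.png",cv2.resize(cv2.imread("pics/side9.png")[190:310,230:350],(560,560),interpolation=2))
E
```

```text
time: 17.9
tool_pos: [566.1, 190.6, 116.6]
tcp_rot: [174.0, -0.0, -3.0]
ft_force: [0.1, -0.6, -1.9]
finger_gap: 7.5
[ 63.9453 -47.2982  92.2054]
t 17.9 F [ 0.1 -0.6 -1.9] gap 7.5 j [ 17.1  14.   90.4  -5.8  77.8 111.4]
fin [0.0001, -0.0193, 0.0002, -0.0001, -0.0003, 0.0002] deg 0.0
```

View pics/m9.png

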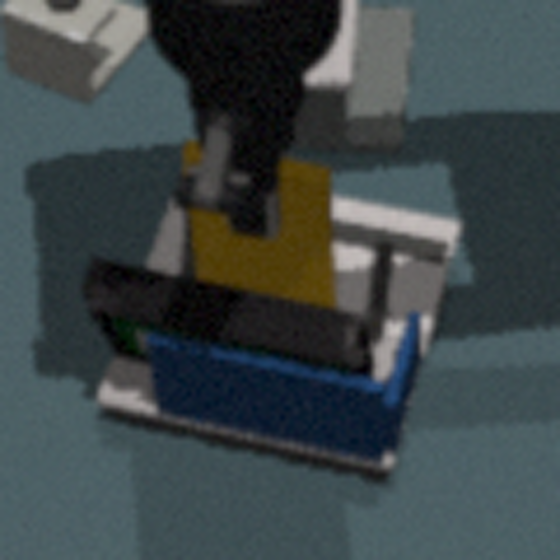

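```bash
python3 -m crank '[[[0,-0.005,0,0,0,0],[0,-0.01,0,0,0,0],[0,-0.014,0,0,0,0],[0,-0.014,0,0,0,0]]]'
python3 -m crank '[[[0,-0.002,0,0,0,0],[0,-0.003,0,0,0,0],[0,-0.003,0,0,0,0]]]'
python3 - <<'E'
from goal import *
p,_,_=cur(); print(BR.T@(p-BO))
show(("fin",bed(64,-28,92.),Rk))
E
```

```text
time: 18.45
tool_pos: [566.9, 205.0, 115.3]
tcp_rot: [174.0, -0.0, -3.0]
ft_force: [0.7, -0.3, -2.4]
finger_gap: 7.4
time: 18.82
tool_pos: [567.1, 208.1, 115.0]
tcp_rot: [174.0, -0.0, -3.0]
ft_force: [-0.9, -0.7, -1.6]
finger_gap: 7.1
[ 64.0064 -29.7396  92.372 ]
t 18.82 F [-0.9 -0.7 -1.6] gap 7.1 j [ 18.6  15.2  89.1  -5.7  77.9 112.9]
fin [-0.0, -0.0017, 0.0004, -0.0008, -0.0006, 0.0006] deg 0.1
```

```bash
python3 -m crank '[[[0,-0.001,0,0,0,0],[0,-0.002,0,0,0,0],[0,-0.002,0,0,0,0]]]'
python3 -m crank '[[[0,-0.001,0,0,0,0],[0,-0.0015,0,0,0,0],[0,-0.0015,0,0,0,0]]]'
python3 - <<'E'
from goal import *
p,_,_=cur(); print(BR.T@(p-BO))
show(("fin",bed(64,-28,92.),Rk))
for n in("top","side",):
    im,d=r.snapshot(n); cv2.imwrite(f"pics/{n}10.png",im); np.save(n+"10.npy",d)
cv2.imwrite("pics/m10.png",cv2.resize(cv2.imread("pics/side10.png")[190:310,230:350],(560,560),interpolation=2))
E
```

```text
time: 19.2
tool_pos: [567.1, 209.1, 114.8]
tcp_rot: [174.0, -0.0, -3.0]
ft_force: [-2.0, -5.8, -0.5]
finger_gap: 7.1
time: 19.58
tool_pos: [567.1, 209.1, 114.9]
tcp_rot: [173.8, 0.0, -3.0]
ft_force: [-2.6, -6.9, 0.4]
finger_gap: 7.7
[ 64.0137 -28.6485  92.4047]
t 19.57 F [-2.6 -6.9  0.4] gap 7.7 j [ 18.8  15.4  88.9  -5.9  78.1 113.2]
fin [-0.0, -0.0006, 0.0004, 0.0032, 0.0003, -0.0004] deg 0.2
```

View pics/m10.png

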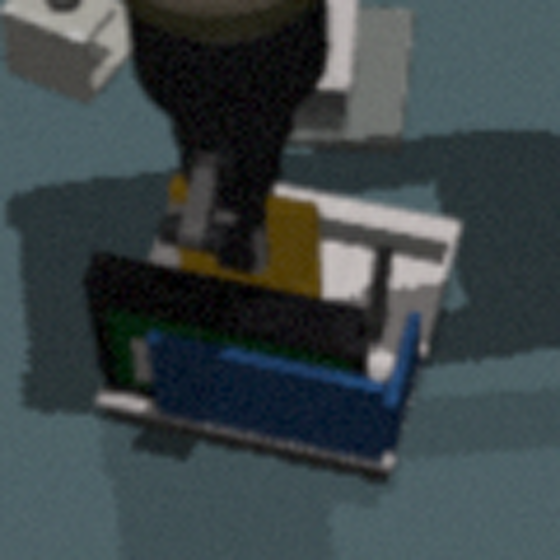

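Contact now at 7 N with the plate centre at bed y ≈ -28.6, against -28 expected, and the boards upright. I'll press a bit more, set the plate down and release.

```bash
python3 -m crank '[[[0,-0.001,0,-0.003,0,0],[0,-0.002,0,-0.003,0,0],[0,-0.002,0,-0.003,0,0],[0,-0.002,0.001,-0.003,0,0],[0,-0.002,0.0015,-0.003,0,0],[0,-0.002,0.0015,-0.003,0,0]]]'
python3 - <<'E'
from goal import *
p,_,_=cur(); print(BR.T@(p-BO))
show(("fin",bed(64,-28,92.),Rk))
E
```

```text
time: 20.42
tool_pos: [567.5, 209.2, 114.2]
tcp_rot: [173.5, -0.0, -3.1]
ft_force: [-4.0, -9.2, 5.6]
finger_gap: 7.3
[ 64.3773 -28.4639  91.7771]
t 20.43 F [-4.  -9.2  5.6] gap 7.3 j [ 19.   15.6  88.7  -6.2  78.2 113.5]
fin [-0.0004, -0.0005, -0.0002, 0.0088, 0.0, -0.0014] deg 0.5
```

```bash
python3 -m crank '[[[0,0,0,0,0,0],[0,0,0,0,0,0],[0,0,0,0,0,0],[0,0,0,0,0,0]]]' 0
python3 -m crank '[[[0,0,-0.03,0,0,0],[0,0,-0.08,0,0,0],[0,0,-0.12,0,0,0],[0,0,-0.12,0,0,0]]]' 0
python3 - <<'E'
from goal import *
show()
for n in("top","side",):
    im,d=r.snapshot(n); cv2.imwrite(f"pics/{n}11.png",im); np.save(n+"11.npy",d)
cv2.imwrite("pics/m11.png",cv2.resize(cv2.imread("pics/side11.png")[190:310,230:350],(560,560),interpolation=2))
E
python3 chk.py 11
```

```text
time: 20.92
tool_pos: [567.5, 209.5, 114.2]
tcp_rot: [173.5, -0.0, -3.1]
ft_force: [0.6, -0.8, -0.3]
finger_gap: 78.8
time: 21.42
tool_pos: [570.4, 224.3, 238.5]
tcp_rot: [173.7, -0.4, -3.0]
ft_force: [0.4, -0.2, -0.6]
finger_gap: 85.6
t 21.43 F [ 0.4 -0.2 -0.6] gap 85.6 j [ 20.2  11.7  80.1  -6.   90.3 113.4]
side 563 bed med [ 60.7568 -22.7737 107.462 ] p2 [ 32.3312 -29.0441  74.611 ] p98 [ 90.7544 -20.3872 130.8832]
 slopes y/x,y/z deg [0.33   8.7224] minrect ((62.42224884033203, 66.26344299316406), (133.05723571777344, 61.7562370300293), 89.94786071777344)
top 212 bed med [ 48.5793 -32.0646  81.1693] p2 [ 34.1222 -34.372   20.2052] p98 [ 66.796   -8.4166 131.9831]
 slopes y/x,y/z deg [-3.7573  1.4617] minrect ((51.71056365966797, 73.76212310791016), (118.76658630371094, 39.54016876220703), 87.28831481933594)
```

View pics/m11.png

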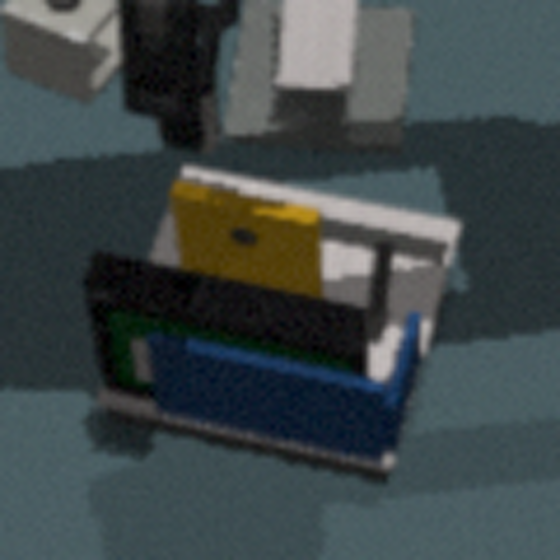

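The row stands upright with the plate behind it (side crop: plate (245,240), board tops (230,300)). The boards' ends are still about 10 mm off the fence at (400,340). I'll push the ends with the closed fingers, tilted so the gripper's body stays clear of the plate.

```bash
cat >> goal.py <<'E'
t=np.radians(30); Rp=mat(BR@[-np.sin(t),0,-np.cos(t)],-BR[:,1])
E
python3 - <<'E'
from goal import *
from fit import sdf,box
p,_,_=cur(); print("tcp bed",BR.T@(p-BO))
show(("pre",bed(168,-12,130),Rp),("low",bed(155,-12,24),Rp))
for n,o in(("side",-.7),):
    d=np.load(n+"11.npy");P=cloud(n,d); im=cv2.imread(f"pics/{n}11.png")
    B=(P-[0,0,o]-BO)@BR
    m=(d>0)&(B[...,2]>66)&(B[...,2]<82)&(B[...,1]>-30)&(B[...,1]<8)&(B[...,0]>-20)&(B[...,0]<150)
    Q=B[m]
    for lo,hi in((-8,4),(-16,-8),(-26,-16)):
        q=Q[(Q[:,1]>lo)&(Q[:,1]<hi)]; print(lo,len(q),"x",np.percentile(q[:,0],[0,2,98,100]) if len(q) else None,"z",np.median(q[:,2]) if len(q) else None)
E
```

```text
tcp bed [ 64.5  -26.98 212.02]
t 21.52 F [-0.6 -0.1 -0.5] gap 85.1 j [ 20.2  11.9  80.4  -6.   90.3 113.3]
pre [0.1034, -0.0157, 0.082, 0.0078, -0.5245, -0.003] deg 30.1
low [0.0903, -0.0166, 0.188, 0.0078, -0.5245, -0.003] deg 30.1
-8 335 x [  6.44   7.89 125.63 130.28] z 73.87982946501639
-16 212 x [ 11.91  13.13 129.5  131.76] z 74.39875509881271
-26 236 x [ 11.49  14.19 127.46 131.09] z 74.7822787910568
```

```bash
python3 -m crank '[[[0.03,-0.004,0,0,-0.1,0],[0.06,-0.008,0.02,0.002,-0.25,0],[0.09,-0.013,0.05,0.005,-0.4,0],[0.103,-0.0157,0.082,0.0078,-0.5245,-0.003],[0.103,-0.0157,0.082,0.0078,-0.5245,-0.003],[0.103,-0.0157,0.082,0.0078,-0.5245,-0.003],[0.103,-0.0157,0.082,0.0078,-0.5245,-0.003],[0.103,-0.0157,0.082,0.0078,-0.5245,-0.003]]]' 1 30
python3 - <<'E'
from goal import *
p,_,_=cur(); print("tcp bed",BR.T@(p-BO))
show(("low",bed(155,-12,24),Rp))
for n in("top","side",):
    im,d=r.snapshot(n); cv2.imwrite(f"pics/{n}12.png",im); np.save(n+"12.npy",d)
cv2.imwrite("pics/m12.png",np.hstack([cv2.resize(cv2.imread("pics/side12.png")[170:310,200:340],(400,400),interpolation=2),cv2.resize(cv2.imread("pics/top12.png")[140:280,180:320],(400,400),interpolation=2)]))
E
```

```text
time: 22.52
tool_pos: [672.4, 225.0, 155.0]
tcp_rot: [173.2, 29.5, -6.3]
ft_force: [-0.1, 0.6, 0.4]
finger_gap: -0.1
tcp bed [168.2668 -11.5865 134.5235]
t 22.52 F [-0.1  0.6  0.4] gap -0.1 j [ 12.9  63.8  20.9   3.5 125.3 108.7]
low [0.0431, 0.0006, 0.1026, -0.0014, -0.0065, 0.001] deg 0.4
```

View pics/m12.png

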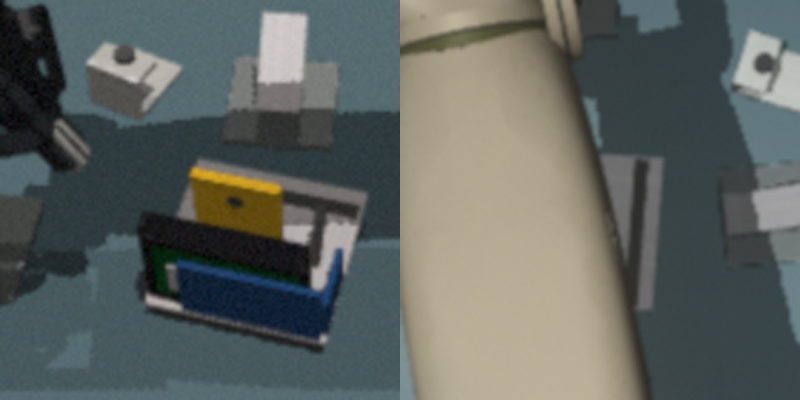

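```bash
cat >> goal.py <<'E'
t=np.radians(20); Rp=mat(BR@[-np.sin(t),0,-np.cos(t)],-BR[:,1])
E
python3 - <<'E'
from goal import *
show(("mid",bed(155,-12,80),Rp),("low",bed(150,-12,24),Rp))
E
```

```text
t 22.62 F [ 0.  -0.6  0.6] gap 0.1 j [ 12.9  63.9  20.9   3.5 125.3 108.7]
mid [0.0154, 0.0004, 0.0537, -0.0014, 0.1686, 0.0008] deg 9.7
low [0.0387, 0.0005, 0.1048, -0.0014, 0.1686, 0.0008] deg 9.7
```

```bash
python3 -m crank '[[[0.008,0,0.025,0,0.1,0],[0.0154,0,0.0537,-0.001,0.1686,0],[0.0154,0,0.0537,-0.001,0.1686,0],[0.027,0,0.079,-0.001,0.1686,0],[0.0387,0.0005,0.1048,-0.001,0.1686,0],[0.0387,0.0005,0.1048,-0.001,0.1686,0],[0.0387,0.0005,0.1048,-0.001,0.1686,0]]]'
python3 - <<'E'
from goal import *
p,_,_=cur(); print("tcp bed",BR.T@(p-BO))
show(("low",bed(150,-12,24),Rp),("fin",bed(130,-12,24),Rp))
im,d=r.snapshot("side"); cv2.imwrite("pics/m13.png",cv2.resize(im[170:310,200:340],(560,560),interpolation=2))
E
```

```text
time: 23.5
tool_pos: [655.8, 214.6, 48.3]
tcp_rot: [173.7, 19.7, -5.1]
ft_force: [0.2, 0.0, 0.9]
finger_gap: -0.2
tcp bed [152.2305 -11.6428  27.2309]
t 23.5 F [0.2 0.  0.9] gap -0.2 j [ 13.7  50.4  50.4   0.3  99.9 107.7]
low [-0.001, 0.0004, 0.0038, -0.0019, -0.0035, 0.0006] deg 0.2
fin [-0.0198, 0.0004, 0.0106, -0.0019, -0.0035, 0.0006] deg 0.2
```

View pics/m13.png

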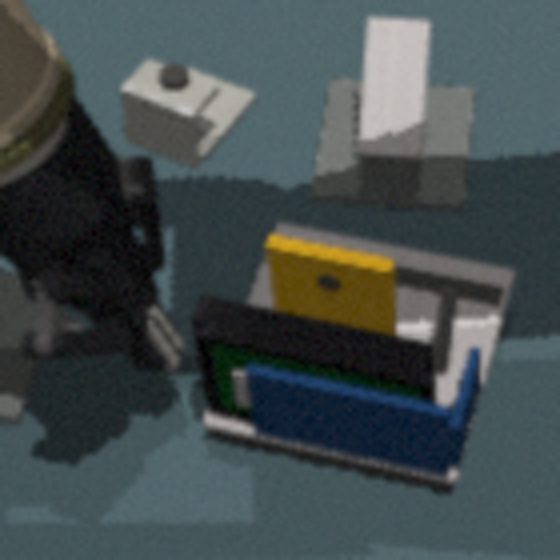

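```bash
python3 -m crank '[[[-0.005,0,0.004,-0.002,-0.003,0],[-0.009,0,0.007,-0.002,-0.003,0],[-0.012,0,0.008,-0.002,-0.003,0],[-0.015,0,0.009,-0.002,-0.003,0],[-0.015,0,0.009,-0.002,-0.003,0]]]'
python3 - <<'E'
from goal import *
p,_,_=cur(); print("tcp bed",BR.T@(p-BO))
show(("fin",bed(130,-12,24),Rp))
im,d=r.snapshot("side"); cv2.imwrite("pics/m14.png",cv2.resize(im[170:310,200:340],(560,560),interpolation=2))
E
```

```text
time: 24.18
tool_pos: [638.6, 215.3, 45.3]
tcp_rot: [173.6, 19.8, -5.1]
ft_force: [2.7, -0.2, 1.0]
finger_gap: 0.1
tcp bed [135.0548 -11.5818  24.2539]
t 24.18 F [ 2.7 -0.2  1. ] gap 0.1 j [ 14.1  47.9  54.5   0.4  98.3 108.1]
fin [-0.0047, 0.0004, 0.002, -0.0001, -0.0014, 0.0008] deg 0.1
```

View pics/m14.png

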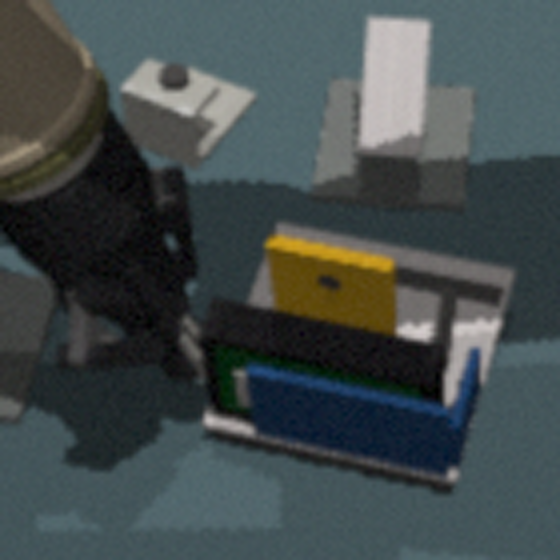

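Sliding at 2.7 N. I'll keep pushing until the fence stops the boards.

```bash
python3 -m crank '[[[-0.002,0,0.001,0,0,0],[-0.004,0,0.0015,0,0,0],[-0.004,0,0.0015,0,0,0]]]'
python3 -m crank '[[[-0.001,0,0.0003,0,0,0],[-0.002,0,0.0007,0,0,0],[-0.002,0,0.0007,0,0,0]]]'
python3 -m crank '[[[-0.001,0,0.0003,0,0,0],[-0.002,0,0.0007,0,0,0],[-0.002,0,0.0007,0,0,0]]]'
python3 - <<'E'
from goal import *
p,_,_=cur(); print("tcp bed",BR.T@(p-BO))
show(("fin",bed(130,-12,24),Rp))
im,d=r.snapshot("side"); cv2.imwrite("pics/m15.png",cv2.resize(im[170:310,200:340],(560,560),interpolation=2))
E
```

```text
time: 24.6
tool_pos: [634.2, 215.5, 45.1]
tcp_rot: [173.6, 19.8, -5.1]
ft_force: [3.1, -0.3, 0.7]
finger_gap: -0.2
time: 24.98
tool_pos: [631.9, 215.6, 45.2]
tcp_rot: [173.6, 19.8, -5.1]
ft_force: [3.6, 1.7, 2.2]
finger_gap: 0.0
time: 25.35
tool_pos: [631.6, 215.5, 45.4]
tcp_rot: [173.7, 19.6, -5.1]
ft_force: [10.4, -0.1, -0.3]
finger_gap: -0.0
tcp bed [128.0221 -11.7023  24.3366]
t 25.35 F [10.4 -0.1 -0.3] gap -0.0 j [ 14.2  46.6  56.5   0.4  97.5 108.2]
fin [0.002, 0.0003, -0.0004, -0.0007, -0.005, 0.0003] deg 0.3
```

View pics/m15.png

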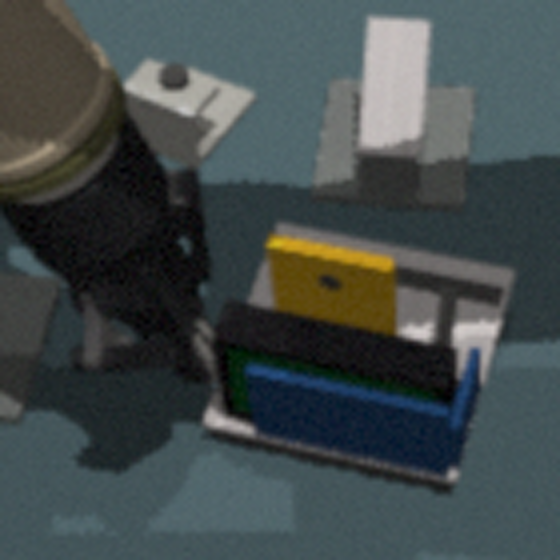

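The fence is stopping the boards at 10 N. I'll back straight off and look.

```bash
python3 -m crank '[[[0.01,0,-0.004,0,0,0],[0.03,0,-0.011,0,0,0],[0.03,0,-0.05,0,0,0],[0.03,0,-0.10,0,0,0],[0.02,0,-0.15,0,0,0],[0.02,0,-0.17,0,0,0],[0.02,0,-0.17,0,0,0]]]'
python3 - <<'E'
from goal import *
show()
for n in("top","side",):
    im,d=r.snapshot(n); cv2.imwrite(f"pics/{n}16.png",im); np.save(n+"16.npy",d)
cv2.imwrite("pics/m16.png",cv2.resize(cv2.imread("pics/side16.png")[205:305,245:345],(600,600),interpolation=2))
o=-.7;n="side";d=np.load(n+"16.npy");P=cloud(n,d)
B=(P-[0,0,o]-BO)@BR
m=(d>0)&(B[...,2]>66)&(B[...,2]<82)&(B[...,1]>-30)&(B[...,1]<8)&(B[...,0]>-20)&(B[...,0]<150)
Q=B[m]
for lo,hi in((-8,4),(-16,-8),(-24,-16)):
    q=Q[(Q[:,1]>lo)&(Q[:,1]<hi)]; print(lo,len(q),"x",np.percentile(q[:,0],[0,2,98,100]),"z",np.median(q[:,2]))
E
python3 chk.py 16
```

```text
time: 26.28
tool_pos: [709.1, 227.7, 199.3]
tcp_rot: [173.7, 19.5, -5.1]
ft_force: [-0.4, -0.8, -0.5]
finger_gap: -0.1
t 26.27 F [-0.4 -0.8 -0.5] gap -0.1 j [ 13.8  58.3  22.3   0.2 119.8 107.9]
-8 330 x [ -1.194    0.6206 116.3205 118.7494] z 73.86973556235876
-16 208 x [ -1.2244   0.8987 115.778  119.2365] z 74.05132872163077
-24 234 x [ -0.8935   1.6186 115.9048 118.686 ] z 74.44394386520287
side 593 bed med [ 61.0725 -23.2714 107.7509] p2 [  31.9907 -118.8509    1.2865] p98 [ 91.5346 -20.6726 130.9854]
 slopes y/x,y/z deg [-5.4722 21.8   ] minrect ((72.81182098388672, 62.494625091552734), (73.9982681274414, 151.07626342773438), 15.195984840393066)
top few 0
```

View pics/m16.png

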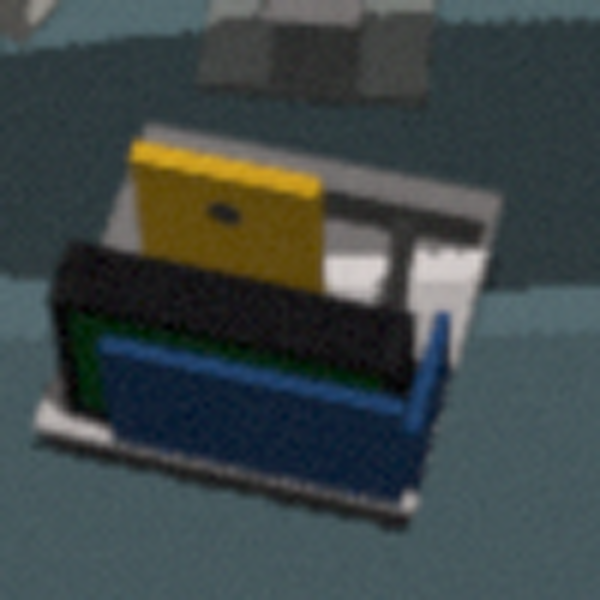

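Run:
```python
from goal import *
show(("up",[640,150,330],mat((0,0,-1),(0,-1,0))),("away",[480,-200,330],mat((0,0,-1),(0,-1,0))))
```

```text
t 26.38 F [-0.6  0.  -0.4] gap 0.3 j [ 13.7  58.4  22.6   0.2 119.7 107.9]
up [-0.1024, 0.0943, -0.096, 0.0947, 0.3494, -0.0696] deg 21.1
away [-0.2228, 0.4502, -0.0127, 0.0947, 0.3494, -0.0696] deg 21.1
```

```bash
python3 -m crank '[[[-0.01,0.01,-0.06,0.02,0.07,-0.01],[-0.05,0.04,-0.09,0.05,0.2,-0.03],[-0.1024,0.0943,-0.096,0.0947,0.349,-0.0696],[-0.13,0.15,-0.08,0.0947,0.349,-0.0696],[-0.16,0.23,-0.06,0.0947,0.349,-0.0696],[-0.18,0.30,-0.045,0.0947,0.349,-0.0696],[-0.2,0.37,-0.03,0.0947,0.349,-0.0696],[-0.22,0.44,-0.013,0.0947,0.349,-0.0696],[-0.2228,0.45,-0.0127,0.0947,0.349,-0.0696],[-0.2228,0.45,-0.0127,0.0947,0.349,-0.0696]]]'
python3 - <<'E'
from goal import *
show()
for n in("top","side",):
    im,d=r.snapshot(n); cv2.imwrite(f"pics/{n}17.png",im); np.save(n+"17.npy",d)
cv2.imwrite("pics/m17.png",np.hstack([cv2.resize(cv2.imread("pics/side17.png")[205:305,245:345],(400,400),interpolation=2),cv2.resize(cv2.imread("pics/top17.png")[180:260,200:280],(400,400),interpolation=2)]))
for n,o in(("side",-.7),("top",.9)):
    d=np.load(n+"17.npy");P=cloud(n,d); B=(P-[0,0,o]-BO)@BR
    # row profile: y extents by z band
    for lo,hi in((5,20),(20,40),(40,60),(60,70),(70,80),(80,100),(100,125)):
        m=(d>0)&(B[...,2]>lo)&(B[...,2]<hi)&(B[...,1]>-50)&(B[...,1]<12)&(B[...,0]>35)&(B[...,0]<90)
        q=B[m]
        if len(q)>8: print(n,lo,hi,len(q),"y",np.percentile(q[:,1],[3,25,50,75,97]))
E
python3 chk.py 17
```

```text
time: 27.62
tool_pos: [485.5, -182.8, 326.8]
tcp_rot: [-179.9, 0.2, 0.0]
ft_force: [0.9, 0.1, -0.4]
finger_gap: 0.0
t 27.62 F [ 0.9  0.1 -0.4] gap 0.0 j [-26.3  -6.1  89.   -0.   97.3  63.7]
side 5 20 96 y [5.2544 6.3384 6.9611 7.5187 8.5735]
side 20 40 134 y [5.1926 6.359  6.9766 7.7004 8.5972]
side 40 60 220 y [-2.7354  3.0366  6.1483  7.1059  8.5359]
side 60 70 65 y [-3.2612 -1.4195 -0.605   2.0454  7.0277]
side 70 80 349 y [-23.815  -18.9939 -11.5805  -3.8506   1.5941]
side 80 100 146 y [-24.7687 -23.637  -22.9129 -22.3308 -21.3262]
side 100 125 198 y [-24.5203 -23.3516 -22.5583 -21.9253 -20.927 ]
top 5 20 32 y [-35.2651 -34.7092 -34.3724 -33.945  -33.3956]
top 20 40 40 y [-34.9405 -34.4481 -34.0434 -33.6217 -33.2633]
top 40 60 54 y [-34.6246 -33.7511 -33.3634 -32.5812   4.8074]
top 60 70 33 y [-34.0043 -33.3698 -32.8114 -31.8918   3.8286]
top 70 80 109 y [-33.5633 -10.0201  -6.9395  -4.0068  -1.1601]
top 80 100 49 y [-33.6123 -33.1349 -32.8173 -32.2252 -31.5333]
top 100 125 67 y [-33.4768 -32.5769 -32.2881 -31.8989 -25.8558]
side 563 bed med [ 59.9023 -23.0501 108.4512] p2 [ 32.2757 -29.7958  74.7886] p98 [ 89.988  -20.8641 131.1398]
 slopes y/x,y/z deg [0.194  6.4487] minrect ((61.28089904785156, 65.06059265136719), (133.7788543701172, 61.09546661376953), 89.26339721679688)
top 299 bed med [ 68.0825 -32.2252  96.0694] p2 [ 35.741  -34.5482  30.1139] p98 [ 92.3511  -8.6455 131.6247]
 slopes y/x,y/z deg [-0.6913  0.8431] minrect ((66.7952651977539, 81.38399505615234), (63.392295837402344, 107.02931213378906), 1.4315178394317627)
```

View pics/m17.png

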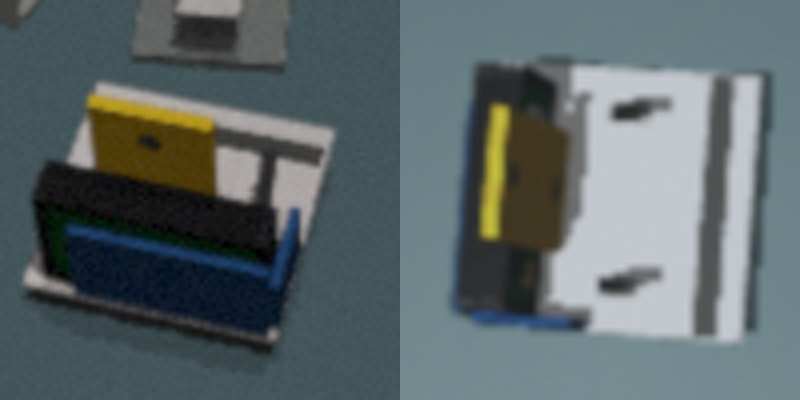

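All three board ends line up with the fence. The top camera's depth, though, has the plate's back 2 mm further out at the foot than at the top. I'll press low on its back to make sure the feet are home.

```bash
cat >> goal.py <<'E'
t=np.radians(40); Rq=mat(BR@[0,np.sin(t),-np.cos(t)],BR@[0,-np.cos(t),-np.sin(t)])
E
python3 - <<'E'
from goal import *
# floor tilt in both cams
for n,o in(("side",-.7),("top",.9)):
    d=np.load(n+"17.npy");P=cloud(n,d); B=(P-[0,0,o]-BO)@BR
    m=(d>0)&(B[...,1]>-125)&(B[...,1]<-45)&(B[...,0]>30)&(B[...,0]<95)&(abs(B[...,2])<8)
    q=B[m]; 
    if len(q)>30: s=np.polyfit(q[:,1],q[:,2],1); print(n,len(q),"floor z med",np.median(q[:,2]),"slope deg",np.degrees(np.arctan(s[0])))
p0,R0,s=cur()
show(("hi",bed(64,-133,130),Rq),("pre",bed(64,-133,98),Rq)); print(bed(64,-133,98))
E
```

```text
side 229 floor z med -0.3395602555984187 slope deg -1.1825766253405834
top 780 floor z med -0.7776172656311908 slope deg -0.8627547054026331
t 27.73 F [ 0.3  1.2 -0.6] gap 0.0 j [-26.6  -6.   89.   -0.1  97.3  63.7]
hi [0.0764, -0.2964, 0.1634, 0.5936, 0.0181, 0.043] deg 34.1
pre [0.0764, -0.293, 0.1952, 0.5936, 0.0181, 0.043] deg 34.1
[561.7259 106.0901 131.3654]
```

```bash
python3 -m crank '[[[0.02,-0.06,0,0.1,0,0],[0.04,-0.12,0.02,0.25,0.01,0.02],[0.06,-0.18,0.06,0.4,0.01,0.03],[0.07,-0.24,0.11,0.55,0.015,0.04],[0.0764,-0.293,0.163,0.5936,0.018,0.043],[0.0764,-0.293,0.19,0.5936,0.018,0.043],[0.0764,-0.293,0.195,0.5936,0.018,0.043],[0.0764,-0.293,0.195,0.5936,0.018,0.043]]]' 1
python3 - <<'E'
from goal import *
p,_,_=cur(); print("tcp bed",BR.T@(p-BO))
show(("low",bed(64,-64,15),Rq))
im,d=r.snapshot("side"); im2,_=r.snapshot("top")
cv2.imwrite("pics/m18.png",np.hstack([cv2.resize(im[170:310,220:360],(400,400),interpolation=2),cv2.resize(im2[150:270,200:320],(400,400),interpolation=2)]))
E
```

```text
time: 28.72
tool_pos: [560.4, 106.7, 130.5]
tcp_rot: [-146.0, 0.2, -3.0]
ft_force: [0.3, -0.3, -0.5]
finger_gap: 0.4
tcp bed [  62.6284 -132.3514   97.1574]
t 28.73 F [ 0.3 -0.3 -0.5] gap 0.4 j [-15.3   9.2 101.   33.7  80.   68.7]
low [0.0017, 0.0005, 0.1069, -0.0006, 0.003, -0.0012] deg 0.2
```

View pics/m18.png

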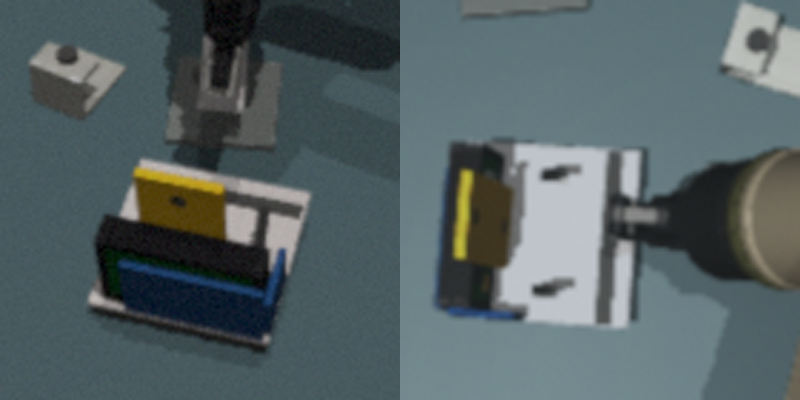

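The closed fingers sit behind the plate, midway between the prongs (top crop: tip (640,213), prongs at (560,172) and (553,288)). I'll go in low.

```bash
python3 -m crank '[[[0.001,0,0.04,0,0.003,0],[0.001,0,0.08,0,0.003,0],[0.0015,0,0.1,0,0.003,0],[0.0015,0,0.107,0,0.003,0],[0.0015,0,0.107,0,0.003,0]]]' 1
python3 - <<'E'
from goal import *
p,_,_=cur(); print("tcp bed",BR.T@(p-BO))
show(("near",bed(64,-46,15),Rq),("c",bed(64,-36,15),Rq))
E
```

```text
time: 29.45
tool_pos: [568.3, 164.6, 45.4]
tcp_rot: [-146.0, -0.3, -3.1]
ft_force: [-0.0, 0.1, 0.7]
finger_gap: 0.0
tcp bed [ 67.5312 -65.5626  18.6471]
t 29.45 F [-0.   0.1  0.7] gap 0.0 j [ -9.3  16.1 103.3  36.6  69.   67.7]
near [-0.0036, -0.0127, 0.0153, 0.0004, -0.0063, 0.0013] deg 0.4
c [-0.0036, -0.0203, 0.0218, 0.0004, -0.0063, 0.0013] deg 0.4
```

```bash
python3 -m crank '[[[-0.002,-0.006,0.008,0,-0.003,0],[-0.003,-0.0125,0.015,0,-0.006,0],[-0.003,-0.0125,0.015,0,-0.006,0]]]'
python3 -m crank '[[[0,-0.0015,0.0013,0,0,0],[0,-0.003,0.0026,0,0,0],[0,-0.003,0.0026,0,0,0]]]'
python3 - <<'E'
from goal import *
p,_,_=cur(); print("tcp bed",BR.T@(p-BO))
show()
E
```

```text
time: 29.82
tool_pos: [566.2, 184.3, 40.0]
tcp_rot: [-146.0, -0.1, -2.9]
ft_force: [-0.5, -0.9, 0.1]
finger_gap: 0.1
time: 30.2
tool_pos: [566.4, 188.3, 39.5]
tcp_rot: [-146.0, -0.1, -2.9]
ft_force: [0.1, 0.9, -0.6]
finger_gap: 0.1
tcp bed [ 64.3259 -41.5184  15.2842]
t 30.2 F [ 0.1  0.9 -0.6] gap 0.1 j [ -6.9  16.5 103.4  37.1  67.6  69.1]
```

```bash
python3 -m crank '[[[0,-0.0015,0.0013,0,0,0],[0,-0.0015,0.0013,0,0,0]]]'
python3 -m crank '[[[0,-0.0015,0.0013,0,0,0],[0,-0.0015,0.0013,0,0,0]]]'
python3 -m crank '[[[0,-0.0015,0.0013,0,0,0],[0,-0.0015,0.0013,0,0,0]]]'
python3 -m crank '[[[0,-0.0015,0.0013,0,0,0],[0,-0.0015,0.0013,0,0,0]]]'
```

```text
time: 30.45
tool_pos: [566.5, 190.3, 39.3]
tcp_rot: [-146.0, -0.1, -2.9]
ft_force: [-0.0, 0.1, 0.3]
finger_gap: -0.2
time: 30.7
tool_pos: [566.6, 192.0, 39.0]
tcp_rot: [-146.0, -0.1, -2.9]
ft_force: [-0.0, -3.0, -0.1]
finger_gap: 0.0
time: 30.95
tool_pos: [566.8, 192.5, 38.9]
tcp_rot: [-146.2, -0.1, -2.9]
ft_force: [-5.6, -13.1, 6.1]
finger_gap: -0.0
time: 31.2
tool_pos: [566.8, 192.6, 38.9]
tcp_rot: [-146.3, -0.1, -2.9]
ft_force: [-6.9, -17.3, 10.5]
finger_gap: 0.2
```

It met a hard stop at once (17 N with no travel), so the feet are home. I'll back off and clear the scene.

```bash
python3 -m crank '[[[0,0.008,-0.007,0,0,0],[0,0.02,-0.017,0,0,0],[0,0.02,-0.06,0,0,0],[0,0.02,-0.11,0,0,0],[0,0.02,-0.16,0,0,0],[0,0.04,-0.2,0,0,0],[-0.03,0.09,-0.22,-0.1,0,0],[-0.05,0.15,-0.23,-0.2,0,0],[-0.06,0.2,-0.24,-0.3,0,0],[-0.06,0.22,-0.24,-0.3,0,0]]]'
python3 - <<'E'
from goal import *
show()
for n in("top","side",):
    im,d=r.snapshot(n); cv2.imwrite(f"pics/{n}19.png",im); np.save(n+"19.npy",d)
cv2.imwrite("pics/m19.png",np.hstack([cv2.resize(cv2.imread("pics/side19.png")[205:305,245:345],(400,400),interpolation=2),cv2.resize(cv2.imread("pics/top19.png")[180:260,200:280],(400,400),interpolation=2)]))
n="side";o=-.7;d=np.load(n+"19.npy");P=cloud(n,d);B=(P-[0,0,o]-BO)@BR
m=(d>0)&(B[...,2]>66)&(B[...,2]<82)&(B[...,1]>-30)&(B[...,1]<8)&(B[...,0]>-20)&(B[...,0]<150)
Q=B[m]
for lo,hi in((-8,4),(-16,-8),(-24,-16)):
    q=Q[(Q[:,1]>lo)&(Q[:,1]<hi)]; print(lo,"x",np.percentile(q[:,0],[0,2,98,100]),"z",np.median(q[:,2]))
for n,o in(("side",-.7),("top",.9)):
    d=np.load(n+"19.npy");P=cloud(n,d); B=(P-[0,0,o]-BO)@BR
    for lo,hi in((5,20),(20,40),(40,60),(80,100),(100,125)):
        m=(d>0)&(B[...,2]>lo)&(B[...,2]<hi)&(B[...,1]>-50)&(B[...,1]<12)&(B[...,0]>35)&(B[...,0]<90)
        q=B[m]
        if len(q)>8: print(n,lo,hi,len(q),"y",np.percentile(q[:,1],[25,50,75]))
a=cv2.imread("pics/top0.png").astype(int);b=cv2.imread("pics/top19.png").astype(int)
for nm,(x0,y0,x1,y1) in dict(jumper=(122,238,160,260),batt=(360,148,396,190),clamp=(292,148,332,184)).items():
    print(nm,abs(a-b)[y0:y1,x0:x1].mean())
E
python3 chk.py 19
```

```text
time: 32.45
tool_pos: [490.4, -121.7, 116.2]
tcp_rot: [-163.5, -0.1, -2.9]
ft_force: [-0.2, 0.8, -0.2]
finger_gap: 0.1
t 32.45 F [-0.2  0.8 -0.2] gap 0.1 j [-30.4   3.2 103.8  14.8  81.   59.1]
-8 x [ -1.2202   0.7743 115.6574 118.044 ] z 73.99431312636776
-16 x [ -0.9032   0.585  116.31   118.0678] z 74.30826253750976
-24 x [ -0.7588   1.2281 115.3048 118.5222] z 74.5975915635455
side 5 20 96 y [6.0465 6.6868 7.3329]
side 20 40 128 y [6.3655 6.9889 7.4146]
side 40 60 224 y [2.4635 6.1447 7.0186]
side 80 100 148 y [-23.8215 -23.3188 -22.6745]
side 100 125 201 y [-23.6701 -23.0978 -22.4728]
top 5 20 30 y [-33.535  -33.1798 -32.7192]
top 20 40 39 y [-33.2321 -32.77   -32.5876]
top 40 60 54 y [-33.1096 -32.7304 -32.1124]
top 80 100 46 y [-33.0661 -32.8078 -32.4835]
top 100 125 68 y [-33.3269 -32.9302 -32.5129]
jumper 6.645534290271132
batt 3.6377865961199296
clamp 6.583564814814815
side 573 bed med [ 61.1678 -23.4984 108.5872] p2 [ 32.1795 -30.116   75.4823] p98 [ 90.5315 -21.3568 130.9592]
 slopes y/x,y/z deg [0.1529 0.6818] minrect ((59.55127716064453, 64.7354965209961), (136.74063110351562, 61.306480407714844), 87.52206420898438)
top 228 bed med [ 71.0107 -31.9642 115.8846] p2 [ 35.8585 -33.7003  36.7514] p98 [ 93.8178  -9.8273 132.3286]
 slopes y/x,y/z deg [-3.5009 -2.8077] minrect ((66.84764862060547, 83.11772155761719), (63.100772857666016, 101.90896606445312), 1.7232661247253418)
```

View pics/m19.png

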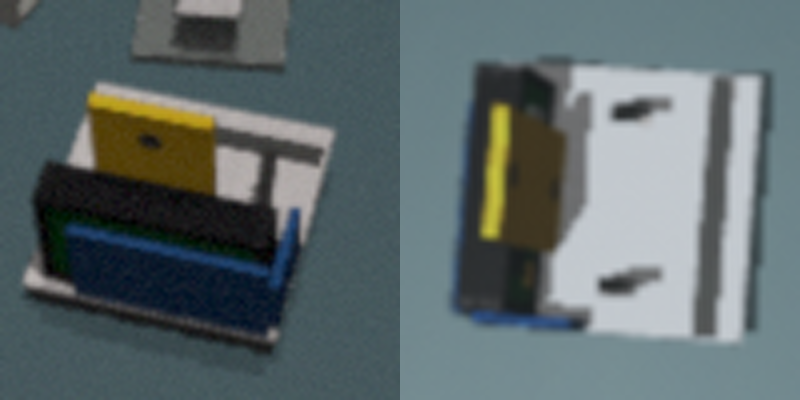

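View pics/top19.png

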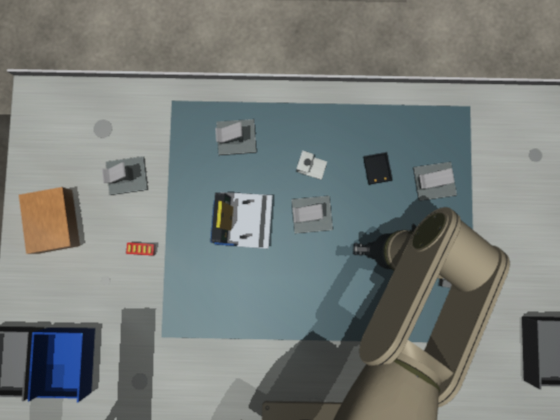

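```bash
python3 -m crank '[[[0,0,-0.05,0,0,0],[0,0,-0.05,0,0,0],[0,0,-0.05,0,0,0]]]' 0
python3 -c "
from bench import r
print(r.hand_in())"
```

```text
time: 32.92
tool_pos: [490.2, -134.6, 163.5]
tcp_rot: [-163.3, -0.0, -3.0]
ft_force: [0.2, -0.1, -0.5]
finger_gap: 54.5
the job is handed in; nothing more can be done
None
```

The job is done and was handed in at about 33 s of the 58 s allowed. I don't have a verdict.

**What I did:**
- I lifted the plate from the nest by its long edges and leaned it on the rest nearest the base, then let go.
- I gripped it again by its upper end and lowered it upright between the prongs. The boards tipped past upright onto the backstop; pushing on with the plate low drove their feet in until the row met the backstop.
- After releasing the plate, I pushed the boards' ends against the fence with closed fingers (stopped at about 10 N). I then pressed low on the plate's back, which met a firm stop at 17 N.

**Last checks:**
- **Board ends:** all three are level with each other and against the fence, within about 1 mm.
- **Plate:** its back is at bed y of about -33 mm at every height, within 0.3 mm, so it is flat in the row. It sits at about x 32 to 92, between the prongs.
- **Bystanders:** they look unmoved in the final top picture. The gripper was touching nothing when I handed in.

**One disagreement:** before the final press, top-camera depth showed the plate's foot about 2 mm out, and both cameras read the rack floor about 1° off its stated tilt. I pressed anyway, and the lean was gone afterwards. I didn't re-measure the floor, so that 1° is unexplained.

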